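# Lay out the espresso tray for double shots

### The job

Lay out the espresso tray for double shots: hang the wide-floored double filter basket in the four-post cradle, set the dosing funnel into its mouth, stand the tamper in its round well and stand the steel cocoa shaker in the middle of the slotted plate, all sitting fully down and upright. Leave the small stepped single basket, the pepper mill and the salt shaker standing where they are, and do not tip the tamper or the cocoa shaker over.

Things in the scene. Friction and masses are not known exactly. Their poses are not given: they have to be found in the camera images.
- double_basket: The filter basket to use: open steel cup, 26 mm high, with a wide flat perforated floor (49 mm across outside at the bottom, 59 mm under the rim) and a flat rim 70 mm across and 2.5 mm thick at the top; the mouth is 55 mm across. About 80 g. Grip it by the rim from outside. Origin: centre of its underside.
- single_basket: Look-alike, not wanted today: single-shot filter basket with the same 70 mm rim, 24 mm high, but stepped inward to a small bowl only 27 mm across at the bottom. Origin: centre of its underside.
- dosing_funnel: Dosing funnel: dark metal ring, open through, 36 mm high. Its lowest 7 mm are a spigot, tapering from 50 to 46 mm across at the foot, that goes into the mouth of the double basket; above it a ledge 66 mm across rests on the basket's rim, and the wall above the ledge is 65 to 68 mm across outside. About 60 g. Round. Origin: centre of its underside; z up.
- tamper: Coffee tamper, 87 mm high: round steel base 58 mm across (lowest 30 mm, its neck included) under a dark wooden knob 36 mm across at its widest (about 65 mm up), to be gripped there. About 0.4 kg. Origin: centre of its underside; z up.
- cocoa_shaker: Cocoa shaker: closed upright steel canister, 58 mm across (60 mm at the lid), 90 mm high, with a dark domed lid full of small holes. Straight-sided: grip it round the body, about 55 mm up. About 0.22 kg. Round. Origin: centre of its underside; z up.
- salt_shaker: Look-alike of the cocoa shaker that does not belong: salt shaker, slimmer (44 mm across, 90 mm high), clear glass below and a pale domed cap. Origin: centre of its underside.
- pepper_mill: Look-alike of the tamper that does not belong: turned wooden pepper mill, 170 mm high, 58 mm across, with a small metal ball on top. Origin: centre of its underside.
- basket_cradle: Basket cradle: block 102 x 104 x 18 mm with 4 steel posts, 6.4 mm thick, on its diagonals 33.8 mm from the centre. The basket's rim rests on their tops 50 mm above the origin (its underside 26.5 mm); room for fingers along x or y. In a wooden tray (116 x 332 mm, lip 20 mm) with two other modules, 106 mm apart in any order. Origin: centre of the underside, 5 mm above the worktop; y along the row.
- tamper_well: Tamper well, a module in the same tray: block 102 x 104 x 18 mm with a rubber-lined round recess 74 mm across and 10 mm deep in its top, whose floor is 8 mm above the origin. Origin and axes as for the cradle: centre of the block's underside; y along the row.
- slotted_plate: Slotted plate, a module in the same tray: the same block with a flat square slotted steel plate, 94 x 94 mm, on it, its top 21 mm above the origin. Origin and axes as for the cradle. Behind the work a toaster and a dish rack, about 0.2 m high, stand from world x = 0.58 m on: keep the gripper clear of them.

How it is judged (in metres and radians):
At the end, for the whole second after the job is handed in: Basket centred in the cradle and funnel centred in the basket within 5 mm and fully down (3 mm); tamper on its well's floor within 12 mm of centre; cocoa shaker within 18 mm of the plate's centre; all upright (0.08 rad) and at rest; single basket, mill and salt within 30 mm of their starts (horizontal distance between double_basket and basket_cradle below 0.005 m and z of double_basket in the frame of basket_cradle between 0.0235 and 0.0295 m and horizontal distance between dosing_funnel and double_basket below 0.005 m and z of dosing_funnel in the frame of double_basket between 0.0165 and 0.0215 m and horizontal distance between tamper and tamper_well below 0.012 m and z of tamper in the frame of tamper_well between 0.005 and 0.011 m and horizontal distance between cocoa_shaker and slotted_plate below 0.018 m and z of cocoa_shaker in the frame of slotted_plate between 0.018 and 0.024 m and linear speed of each of double_basket, dosing_funnel, tamper, cocoa_shaker below 0.02 m/s and angular speed of each of double_basket, dosing_funnel, tamper, cocoa_shaker below 0.2 rad/s and angle between each of double_basket, dosing_funnel, tamper, cocoa_shaker's own z axis and vertical below 0.08 rad and distance of each of single_basket, pepper_mill, salt_shaker from where it was at the start of the episode below 0.03 m and angle between each of single_basket, pepper_mill, salt_shaker's own z axis and vertical below 0.15 rad); the robot touches nothing.
It fails at once if the single basket, the pepper mill or the salt shaker is moved or knocked over (distance of any of single_basket, pepper_mill, salt_shaker from where it was at the start of the episode above 0.03 m or angle between any of single_basket, pepper_mill, salt_shaker's own z axis and vertical above 0.6 rad).
It fails at once if the tamper or the cocoa shaker is tipped over (angle between any of tamper, cocoa_shaker's own z axis and vertical above 0.8 rad).
It also fails if it takes over 141 s, if anything falls off the work surface, if the arm or the gripper's body presses on something with over 40 N, if the wrist force passes 120 N, or if a joint passes its speed limit or range.

### The arm

A 7-joint arm with a two-finger parallel gripper is mounted at the origin on a cart in front of the work surface, level with it; the furniture and walls round the work are solid. World frame = base frame: x ahead of the robot, y to its left, z up, the work surface at z = 0. Lengths are in m, angles in degrees, forces in N, time in s.
With the tool pointing down it reaches from about 0.425 to 0.825 m from the base axis. Payload 3.6 kg.
Tool frame: the origin (TCP) lies at the very end of the fingers, on their centre line; the grasp point (between the pads) lies behind it (manip.grip_depth is the z of the grasp point in the tool frame, in m); z points along the fingers, y is the line along which they close (so a half turn about z gives the same grasp; the last joint's range is limited). The gripper opens to 93 mm and grips with 3 to 60 N. Pads are 15 mm wide; open, the fingers measure 128 mm over their backs; the gripper's body (75 mm by 188 mm) begins 65 mm behind the grasp point.
Start: joints at [-75.659, 35.231, -0.722, 81.555, 0.464, 63.22, -2.315], TCP at [0.178, 0.625, 0.219] pointing down, gripper open.
Joint ranges: [-178.69, 178.69], [-17.37, 117.87], [-77.05, 75.6], [15.02, 138.74], [-78.02, 258.01], [0.78, 113.62], [-162.83, 162.83]. Speed limits (degrees/s): [159.86, 159.86, 180, 180, 180, 180, 180].

### API

Orientations are given as [roll, pitch, yaw] about the fixed x, y, z axes, in that order (R = Rz(yaw) Ry(pitch) Rx(roll)).
In Python, from cell import manip gives the robot as it stands.
- The arm moves only by the tool shift_gripper, called after "Request:" by a JSON object that holds its "name" and its "arguments". Schema: {"type":"object","properties":{"plan":{"type":"array","items":{"type":"object","properties":{"jaw":{"type":"number"},"trans":{"type":"array","items":{"type":"number"},"minItems":3,"maxItems":3},"spin":{"type":"number"}},"additionalProperties":false,"required":["jaw"]},"minItems":1,"maxItems":5},"only":{"type":"string"},"quiet":{"type":"boolean"},"lines":{"type":"string"}},"required":["plan"],"additionalProperties":false}. plan is a list of rows, 1 to 5 of them, each an object with the fields jaw (the finger opening in m), trans (a list: dx, dy, dz in units of 20 mm), spin (a turn about the tool's z in degrees); a field left out counts as zero (the opening has to be given); each row is the pose to reach, as a shift and turn from the pose commanded when the call began, along the tool's axes at that moment; what a row does not reach only later rows make up. A row lasts 1/8 s, in which the tool goes at most 0.0625 m and 10.7 degrees, less where a joint would pass 70% of its speed; a pose out of reach is approached as far as the arm can. The fingers move at their own pace and stop on an object; the grip force is fixed at half the most. Time passes only in rows, so rows that do not move let the fingers close. The tool returns the time, the measured TCP pose, the force, the opening and the grip force at its end. only (a regular expression) keeps the lines of the reply that match it, lines (a string "A,B") keeps lines A to B, and quiet returns only ok. Input that does not fit is refused with a message, and nothing moves.
- manip.observe(): the state, without advancing time (a new reading comes with each control period).
- manip.read_camera(name): name is "scene" or "side" or "wrist"; returns a dict with "color" (400x640x3 uint8, red, green, blue), "fx", "fy", "cx", "cy" (pixels), "distortion" ([k1, k2, p1, p2, k3] as OpenCV has them; the pictures are not rectified), "world_to_cam" (4x4, takes a point from world to camera coordinates); the wrist camera has in their place "hand_eye" (4x4, takes a point from camera to tool coordinates, whose origin is the TCP and whose axes are the flange's). Camera axes: x right, y down, z forward; pixel columns grow to the right and rows downward; lengths in m; the calibration is good to about 2 mm. A picture is of the moment at which its call begins: read the wrist's pose just before it. There is no depth.
- manip.close_job(): hands the job in; it is judged then, once.
The state is a dict: "time_s": time; "joint_positions": joint angles; "joint_velocities": joint speeds; "tau": joint torques, N m; "eef_pos": TCP position; "tool_rot": TCP orientation; "ft_force": force on the tool from outside, world axes, zero at the start; "wrist_torque": the same for the moment, N m; "opening": finger opening in m; "grip_force": force on a finger pad.
Only numpy, scipy, OpenCV 4.12 (cv2) and the standard library are available. Lean on these libraries where they do the work, as an engineer would, in place of code of your own. Each camera call takes 0.05 s, during which the arm holds its last target. There are 200 camera calls.

## Working session

There is one attempt and no reset: what is moved stays moved. The work goes in short steps, Python scripts to look and compute and a tool call to move; the robot and the scene stay as the last step left them, time stands still between calls to the robot, and variables do not carry over. Pictures are saved under pics/ and viewed, at most 14 in all, crops included, and the job is handed in when it is done.

```bash
ls; mkdir -p pics
```

Run:
```python
from cell import manip
import cv2,numpy as np
s=manip.observe();print(s['eef_pos'],s['tool_rot'],s['time_s'],manip.grip_depth)
for n in['scene','side','wrist']:
    c=manip.read_camera(n);np.save(f'pics/{n}0.npy',c,allow_pickle=True);cv2.imwrite(f'pics/{n}0.png',c['color'][:,:,::-1])
    print(n,c['fx'],c['cx'],c['cy'],c['distortion'],np.round(c.get('world_to_cam',c.get('hand_eye')),3).tolist())
```

```text
cell.py
pics
[0.177395   0.62450751 0.21749152] [-1.79853944e+02  3.22344079e-03  1.64147003e+02] 0.0 -0.0188
scene 360.9486555818809 328.457393100727 193.3063927962431 [-0.0084595  0.         0.         0.         0.       ] [[0.889, -0.457, 0.024, -0.445], [-0.263, -0.552, -0.792, 0.209], [0.375, 0.697, -0.611, 0.782], [0.0, 0.0, 0.0, 1.0]]
side 440.3308796291473 307.5753341600357 205.04739348257218 [-0.05429114  0.          0.          0.          0.        ] [[-1.0, -0.018, -0.011, 0.505], [0.001, 0.476, -0.879, 0.02], [0.021, -0.879, -0.476, 1.246], [0.0, 0.0, 0.0, 1.0]]
wrist 322.5537782143874 320.89242735020446 198.3715720581127 [-0.06604634  0.          0.          0.          0.        ] [[0.001, -0.97, -0.242, 0.066], [1.0, 0.001, 0.001, -0.001], [-0.001, -0.242, 0.97, -0.167], [0.0, 0.0, 0.0, 1.0]]
```

View pics/scene0.png

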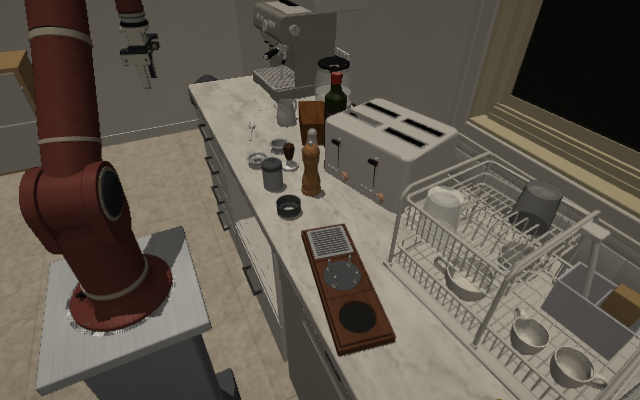

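View pics/side0.png

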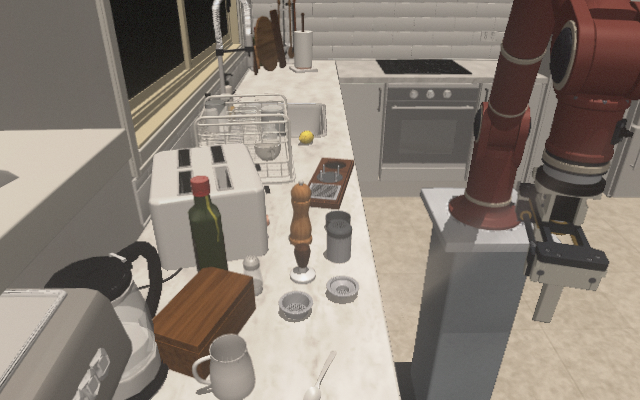

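Create h.py:
```python
import cv2,numpy as np
from scipy.spatial.transform import Rotation as Ro
def pose(s):
    T=np.eye(4);T[:3,:3]=Ro.from_euler('xyz',s['tool_rot'],degrees=True).as_matrix();T[:3,3]=s['eef_pos'];return T
def ray(c,px,T=None):
    K=np.array([[c['fx'],0,c['cx']],[0,c['fy'],c['cy']],[0,0,1]])
    u=cv2.undistortPoints(np.array([[px]],float),K,np.array(c['distortion']))[0,0]
    M=np.linalg.inv(c['world_to_cam']) if 'world_to_cam' in c else T@c['hand_eye']
    d=M[:3,:3]@np.array([u[0],u[1],1]);return M[:3,3],d/np.linalg.norm(d)
def plane(r,z): return r[0]+r[1]*(z-r[0][2])/r[1][2]
def tri(rs):
    A=sum(np.eye(3)-np.outer(d,d) for o,d in rs);b=sum((np.eye(3)-np.outer(d,d))@o for o,d in rs)
    p=np.linalg.solve(A,b);return p,[np.linalg.norm(np.cross(p-o,d)) for o,d in rs]
def proj(c,P,T=None):
    K=np.array([[c['fx'],0,c['cx']],[0,c['fy'],c['cy']],[0,0,1]])
    W=np.array(c['world_to_cam']) if 'world_to_cam' in c else np.linalg.inv(T@c['hand_eye'])
    return cv2.projectPoints(np.array(P,float).reshape(-1,1,3),cv2.Rodrigues(W[:3,:3])[0],W[:3,3],K,np.array(c['distortion']))[0][:,0]
def snap(tag,name='wrist'):
    from cell import manip
    s=manip.observe();c=manip.read_camera(name);c['T']=pose(s)
    np.save(f'pics/{tag}.npy',c,allow_pickle=True);cv2.imwrite(f'pics/{tag}.png',c['color'][:,:,::-1]);return s,c
def load(tag): return np.load(f'pics/{tag}.npy',allow_pickle=True).item()
def shift(s,target,yaw=None):
    "tool-axes shift from measured pose to world TCP target, and turn about tool z"
    T=pose(s);d=T[:3,:3].T@(np.array(target)-T[:3,3]);return np.round(d,4)
```

Run:
```python
from h import *
a=load('scene0');b=load('side0')
for n,p,q,z in [('bA',(258,159),(342,287),.024),('bB',(279,145),(295,303),.024),('shaker top',(272,164),(338,217),.08),('funnel',(289,203),None,.03),('mill',(312,130),(301,187),.16),('knob',(290,148),(302,250),.065),('salt',None,(252,262),.08),('plate',(330,241),(325,192),.026),('cradle',(343,275),None,.023),('well',(358,317),None,.02)]:
    print(n,[np.round(plane(ray(c,x),z),3) for c,x in((a,p),(b,q)) if x], np.round(tri([ray(a,p),ray(b,q)])[0],3) if p and q else '')
```

```bash
python3 -c "
import cv2
a=cv2.imread('pics/scene0.png')[100:230,220:360];b=cv2.imread('pics/side0.png')[140:330,220:400]
cv2.imwrite('pics/cr.png',cv2.hconcat([cv2.resize(a,(420,590),interpolation=2)[:570],cv2.resize(b,(380,570),interpolation=2)]))"
```

```text
bA [array([0.421, 0.344, 0.024]), array([0.426, 0.364, 0.024])] [0.424 0.355 0.017]
bB [array([0.514, 0.399, 0.024]), array([0.522, 0.414, 0.024])] [0.52  0.409 0.018]
shaker top [array([0.425, 0.214, 0.08 ]), array([0.427, 0.166, 0.08 ])] [0.424 0.194 0.094]
funnel [array([0.423, 0.086, 0.03 ])] 
mill [array([0.554, 0.216, 0.16 ]), array([0.516, 0.163, 0.16 ])] [0.526 0.182 0.176]
knob [array([0.516, 0.3  , 0.065]), array([0.511, 0.286, 0.065])] [0.512 0.292 0.069]
salt [array([0.613, 0.353, 0.08 ])] 
plate [array([ 0.459, -0.088,  0.026]), array([ 0.454, -0.076,  0.026])] [ 0.457 -0.085  0.023]
cradle [array([ 0.438, -0.192,  0.023])] 
well [array([ 0.414, -0.296,  0.02 ])]
```

View pics/cr.png

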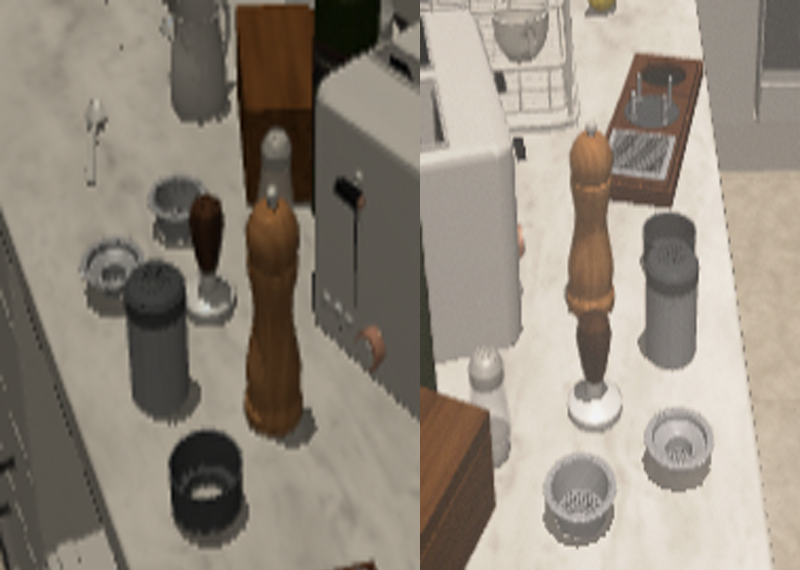

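```bash
python3 -c "
from h import *;from cell import manip
print(shift(manip.observe(),[.49,.36,.29]))"
```

```text
[-0.373  -0.1694 -0.0719]
```
Distance .41 m -> 7 rows. Split.

The rows are not in the units I measure in: shifts go in units of 20 mm. I convert before sending: -0.2 m is -10, -0.15 m is -7.5.

Request:
{"name": "shift_gripper", "arguments": {"plan": [{"jaw": 0.093,"trans": [0,0,-3]},{"jaw": 0.093,"trans": [-2.5,-1.5,-3.6],"spin": -4},{"jaw": 0.093,"trans": [-5,-2.75,-3.6],"spin": -8},{"jaw": 0.093,"trans": [-7.5,-4,-3.6],"spin": -12},{"jaw": 0.093,"trans": [-10,-5,-3.6],"spin": -16}]}}

```text
time_s: 0.78
eef_pos: [0.3438, 0.4727, 0.2906]
tool_rot: [-180.0, -0.0, -179.7]
ft_force: [0.6, 0.2, -0.5]
opening: 0.0929
grip_force: 0.0
```

```bash
python3 -c "
from h import *;from cell import manip
print(shift(manip.observe(),[.49,.36,.29]))"
```

```text
[-0.1457 -0.1134  0.0006]
```

Request:
{"name": "shift_gripper", "arguments": {"plan": [{"jaw": 0.093,"trans": [-2.5,-1.85,0]},{"jaw": 0.093,"trans": [-5,-3.75,0]},{"jaw": 0.093,"trans": [-7.3,-5.65,0]},{"jaw": 0.093,"trans": [-7.3,-5.65,0]},{"jaw": 0.093,"trans": [-7.3,-5.65,0]}]}}

```text
time_s: 1.4
eef_pos: [0.4882, 0.3622, 0.2902]
tool_rot: [180.0, -0.1, -179.8]
ft_force: [0.3, 1.2, -0.4]
opening: 0.0929
grip_force: 0.0
```

```bash
python3 -c "
from h import *
s,c=snap('w1');print(s['eef_pos'],s['ft_force'])"
```

```text
[0.48818647 0.36222744 0.29021741] [ 0.30290236  1.17528961 -0.42372141]
```

View pics/w1.png

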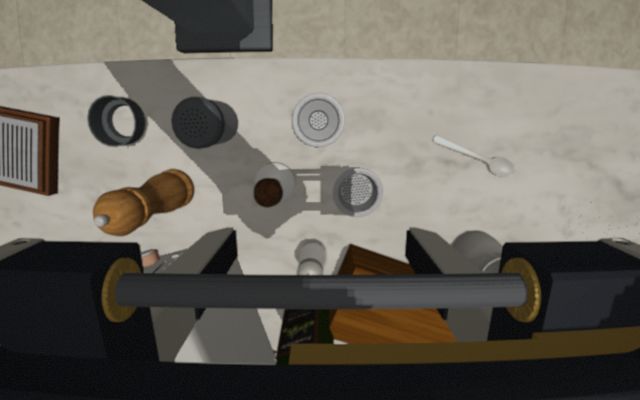

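Request:
{"name": "shift_gripper", "arguments": {"plan": [{"jaw": 0.093,"trans": [-0.5,1,2]},{"jaw": 0.093,"trans": [-1,2.15,4.5]},{"jaw": 0.093,"trans": [-1.5,2.15,6.5]},{"jaw": 0.093,"trans": [-1.5,2.15,6.5]},{"jaw": 0.093,"trans": [-1.5,2.15,6.5]}]}}

```text
time_s: 2.08
eef_pos: [0.5185, 0.4064, 0.1625]
tool_rot: [179.9, 0.1, -179.8]
ft_force: [0.6, 0.1, 0.3]
opening: 0.0931
grip_force: 0.0
```

```bash
python3 -c "
from h import *
s,c=snap('w2');print(s['eef_pos'],s['tool_rot'])"
```

```text
[0.51850309 0.4064471  0.16248461] [ 1.79876333e+02  8.58089168e-02 -1.79760289e+02]
```

View pics/w2.png

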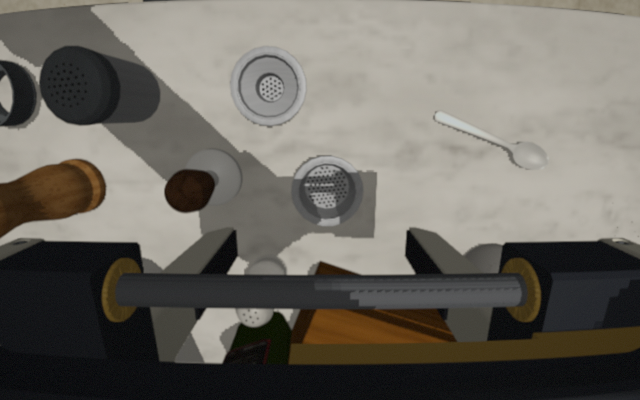

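Add to h.py:
```python
def circles(c,guess,r0,r1,p2=12,n=3):
    g=cv2.cvtColor(c['color'],cv2.COLOR_RGB2GRAY);x,y=map(int,guess);w=int(r1*1.5)+8
    x0,y0=max(x-w,0),max(y-w,0);k=4
    g=cv2.resize(g[y0:y+w,x0:x+w],None,fx=k,fy=k,interpolation=cv2.INTER_CUBIC);g=cv2.createCLAHE(3,(4,4)).apply(g)
    h=cv2.HoughCircles(g,cv2.HOUGH_GRADIENT_ALT if False else cv2.HOUGH_GRADIENT,1,12,param1=150,param2=p2,minRadius=int(r0*k),maxRadius=int(r1*k))
    return [] if h is None else [((a+.5)/k-.5+x0,(b+.5)/k-.5+y0,r/k) for a,b,r in h[0][:n]]
```

Run:
```python
from h import *
a=load('w1');b=load('w2')
for n,p,q,ra,rb,z in[('double',(358,191),(327,190),(23,28),(34,40),.026),('single',(318,120),(268,86),(23,28),(34,41),.024)]:
    A=circles(a,p,*ra);B=circles(b,q,*rb);print(n,np.round(A,1).tolist(),np.round(B,1).tolist())
    print([np.round(plane(ray(a,x[:2],a['T']),z),4) for x in A],[np.round(plane(ray(b,x[:2],b['T']),z),4) for x in B])
    print(tri([ray(a,A[0][:2],a['T']),ray(b,B[0][:2],b['T'])]))
for z in(.05,.08,.1):print('boxcorner',plane(ray(b,(318,263),b['T']),z),'salt',plane(ray(b,(262,262),b['T']),z))
im=[]
for c,q in((a,(358,191)),(b,(327,190))):im.append(cv2.resize(c['color'][q[1]-50:q[1]+50,q[0]-50:q[0]+50,::-1],(400,400),interpolation=2))
cv2.imwrite('pics/db.png',cv2.hconcat(im))
```

```text
double [[353.79998779296875, 189.8000030517578, 23.399999618530273], [350.20001220703125, 191.8000030517578, 26.200000762939453], [351.0, 188.0, 26.200000762939453]] [[326.5, 193.1999969482422, 37.0], [322.79998779296875, 194.0, 39.79999923706055], [329.0, 199.5, 34.5]]
[array([0.517 , 0.4069, 0.026 ]), array([0.5199, 0.4022, 0.026 ]), array([0.5146, 0.4031, 0.026 ])] [array([0.5233, 0.4116, 0.026 ]), array([0.5241, 0.4079, 0.026 ]), array([0.5295, 0.414 , 0.026 ])]
(array([ 0.52930094,  0.41182518, -0.0142482 ]), [np.float64(0.0034108388288666886), np.float64(0.0034108388288666067)])
single [[316.20001220703125, 121.19999694824219, 23.799999237060547], [319.5, 122.80000305175781, 25.0], [314.0, 117.5, 26.100000381469727]] [[271.0, 86.19999694824219, 34.20000076293945], [268.79998779296875, 90.80000305175781, 36.400001525878906], [266.5, 86.5, 38.599998474121094]]
[array([0.4257, 0.3554, 0.024 ]), array([0.4276, 0.3597, 0.024 ]), array([0.4209, 0.3524, 0.024 ])] [array([0.4244, 0.3604, 0.024 ]), array([0.4284, 0.3582, 0.024 ]), array([0.4246, 0.3563, 0.024 ])]
(array([0.42422124, 0.35631133, 0.00420623]), [np.float64(0.0019829674710378897), np.float64(0.0019829674710378766)])
boxcorner [0.58530384 0.40369374 0.05      ] salt [0.58465414 0.35078791 0.05      ]
boxcorner [0.5710056  0.40383222 0.08      ] salt [0.57042563 0.3566044  0.08      ]
boxcorner [0.56147344 0.40392454 0.1       ] salt [0.56093995 0.36048206 0.1       ]
```

View pics/db.png

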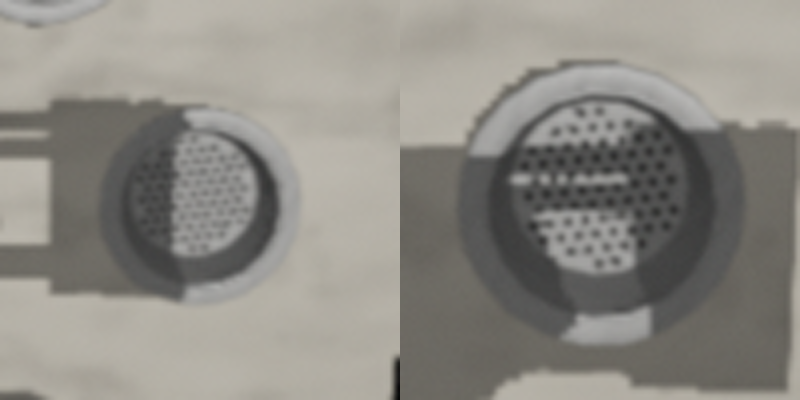

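Run:
```python
from h import *
from cell import manip
a=load('w1');b=load('w2')
A,B=(357.6,191.6),(327.0,190.4)
print(plane(ray(a,A,a['T']),.026),plane(ray(b,B,b['T']),.026),tri([ray(a,A,a['T']),ray(b,B,b['T'])]))
# rim diameters
for c,p,r in((a,A,24.7),(b,B,35.9)):
    print(np.ptp([plane(ray(c,(p[0]+s*r,p[1]),c['T']),.026)[1] for s in(-1,1)]))
```

```text
[0.5195999  0.41225598 0.026     ] [0.52048175 0.41201082 0.026     ] (array([0.51943257, 0.41194689, 0.02869808]), [np.float64(0.00043034564153459867), np.float64(0.0004303456415344939)])
0.0679473109904169
0.06931080575442283
```

Scaled: 0.006 m is 0.3, 0.13 m is 6.5.

Request:
{"name": "shift_gripper", "arguments": {"plan": [{"jaw": 0.093,"trans": [-0.1,0.3,2.5]},{"jaw": 0.093,"trans": [-0.1,0.3,5]},{"jaw": 0.093,"trans": [-0.1,0.3,6.5]},{"jaw": 0.093,"trans": [-0.1,0.3,6.5]},{"jaw": 0.093,"trans": [-0.1,0.3,6.5]}]}}

```text
time_s: 2.75
eef_pos: [0.5223, 0.4123, 0.0336]
tool_rot: [179.8, 0.2, -179.9]
ft_force: [0.5, -0.5, 0.3]
opening: 0.0928
grip_force: 0.0
```

Request:
{"name": "shift_gripper", "arguments": {"plan": [{"jaw": 0.093,"trans": [0,0,0.5]},{"jaw": 0.093,"trans": [0,0,1.25]},{"jaw": 0.093,"trans": [0,0,1.25]},{"jaw": 0.093,"trans": [0,0,1.25]}]}}

```text
time_s: 3.25
eef_pos: [0.5208, 0.4108, 0.0054]
tool_rot: [-180.0, -0.0, -179.9]
ft_force: [0.1, -0.0, 0.4]
opening: 0.0933
grip_force: 0.0
```

```bash
python3 -c "
from h import *
s,c=snap('w3');print(s['eef_pos'],s['tool_rot'])"
```

```text
[0.5207821  0.41078891 0.00539478] [-1.79984802e+02 -1.75138047e-02 -1.79857316e+02]
```

View pics/w3.png

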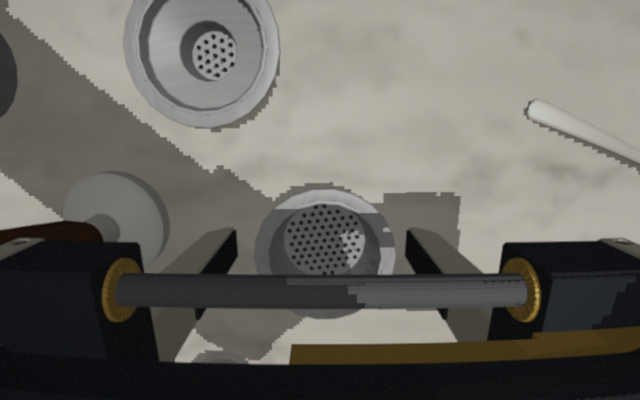

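Request:
{"name": "shift_gripper", "arguments": {"plan": [{"jaw": 0.06},{"jaw": 0.06},{"jaw": 0.06},{"jaw": 0.06},{"jaw": 0.06}]}}

```text
time_s: 3.92
eef_pos: [0.521, 0.4111, 0.0059]
tool_rot: [180.0, 0.0, -179.9]
ft_force: [0.8, 0.6, 1.3]
opening: 0.0679
grip_force: 30.0
```

Request:
{"name": "shift_gripper", "arguments": {"plan": [{"jaw": 0.06},{"jaw": 0.06,"trans": [0,0,-0.5]},{"jaw": 0.06,"trans": [0,0,-1.5]},{"jaw": 0.06,"trans": [0,0,-3]},{"jaw": 0.06,"trans": [0,0,-3]}]}}

```text
time_s: 4.55
eef_pos: [0.5229, 0.4124, 0.0695]
tool_rot: [179.7, 0.3, -179.9]
ft_force: [0.3, 0.5, -0.8]
opening: 0.0681
grip_force: 30.0
```

Request:
{"name": "shift_gripper", "arguments": {"plan": [{"jaw": 0.06,"trans": [0,0,-3]},{"jaw": 0.06,"trans": [0,0,-6]},{"jaw": 0.06,"trans": [0,0,-9]},{"jaw": 0.06,"trans": [0,0,-10]},{"jaw": 0.06,"trans": [0,0,-10]}]}}

```text
time_s: 5.18
eef_pos: [0.5212, 0.4111, 0.267]
tool_rot: [179.9, 0.1, -179.9]
ft_force: [1.0, -0.7, -1.6]
opening: 0.068
grip_force: 30.0
```

```bash
python3 -c "
from h import *
s,c=snap('w4');print(s['eef_pos'],s['tool_rot'])"
```

```text
[0.52123504 0.41113148 0.26696204] [ 1.79895881e+02  1.34187094e-01 -1.79858474e+02]
```

View pics/w4.png

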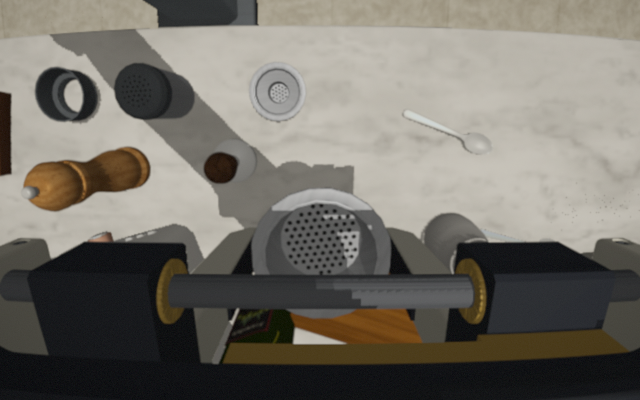

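```bash
python3 -c "
from h import *
c=load('w4');T=np.eye(4)
for p in((321.5,252),(252,252),(391,252),(321.5,188)):print(plane(ray(c,p,T),-.0188))"
```

```text
[ 0.00169766 -0.00038359 -0.0188    ]
[ 0.00156624 -0.03493254 -0.0188    ]
[ 0.00165048  0.03417683 -0.0188    ]
[ 0.03412046 -0.00044458 -0.0188    ]
```

Request:
{"name": "shift_gripper", "arguments": {"plan": [{"jaw": 0.06,"trans": [0,-3,0]},{"jaw": 0.06,"trans": [0,-6,0]},{"jaw": 0.06,"trans": [0,-9,0]},{"jaw": 0.06,"trans": [0,-12,0]},{"jaw": 0.06,"trans": [0,-15,0]}]}}

```text
time_s: 5.85
eef_pos: [0.52, 0.1085, 0.2632]
tool_rot: [-179.9, -0.3, -179.9]
ft_force: [0.7, 0.1, -0.3]
opening: 0.0676
grip_force: 30.0
```

Request:
{"name": "shift_gripper", "arguments": {"plan": [{"jaw": 0.06,"trans": [0,-3,0],"spin": 4},{"jaw": 0.06,"trans": [0,-6,0],"spin": 8},{"jaw": 0.06,"trans": [0,-9,0],"spin": 11.6},{"jaw": 0.06,"trans": [0,-11.5,0],"spin": 11.6},{"jaw": 0.06,"trans": [0,-11.5,0],"spin": 11.6}]}}

```text
time_s: 6.48
eef_pos: [0.5198, -0.1249, 0.2632]
tool_rot: [-179.8, -0.3, 168.0]
ft_force: [0.5, -0.4, -0.8]
opening: 0.068
grip_force: 30.0
```

```bash
python3 -c "
from h import *
s,c=snap('w5');print(s['eef_pos'],s['tool_rot'])"
```

```text
[ 0.51975338 -0.12494155  0.26321026] [-179.78621366   -0.27315506  167.96185185]
```

View pics/w5.png

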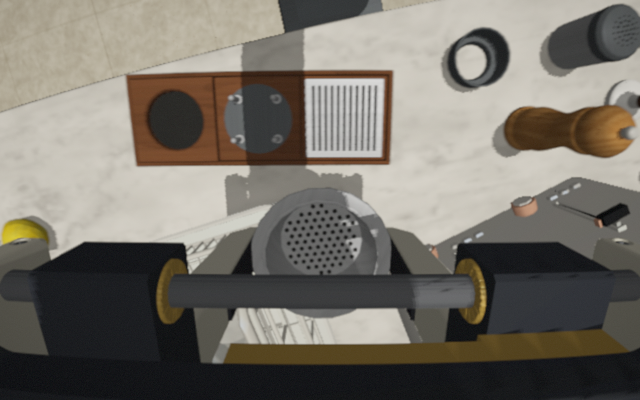

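Request:
{"name": "shift_gripper", "arguments": {"plan": [{"jaw": 0.06,"trans": [0,-1.5,1.5]},{"jaw": 0.06,"trans": [0.25,-3,3]},{"jaw": 0.06,"trans": [0.5,-4,4]},{"jaw": 0.06,"trans": [0.5,-4,4]},{"jaw": 0.06,"trans": [0.5,-4,4]}]}}

```text
time_s: 7.15
eef_pos: [0.4976, -0.1932, 0.1858]
tool_rot: [179.9, 0.0, 168.7]
ft_force: [0.7, 0.5, -1.0]
opening: 0.0679
grip_force: 30.0
```

```bash
python3 - <<'E'
from h import *
s,c=snap('w6');print(s['eef_pos'],s['tool_rot'])
a=load('w5')
cv2.imwrite('pics/tr.png',cv2.vconcat([cv2.resize(a['color'][60:180,120:400,::-1],(784,336),interpolation=2)[:, :],cv2.resize(c['color'][20:200,100:640,::-1],(784,261),interpolation=2)]))
E
```

```text
[ 0.49758399 -0.19321632  0.18578502] [1.79908030e+02 1.98219444e-02 1.68724552e+02]
```

View pics/tr.png

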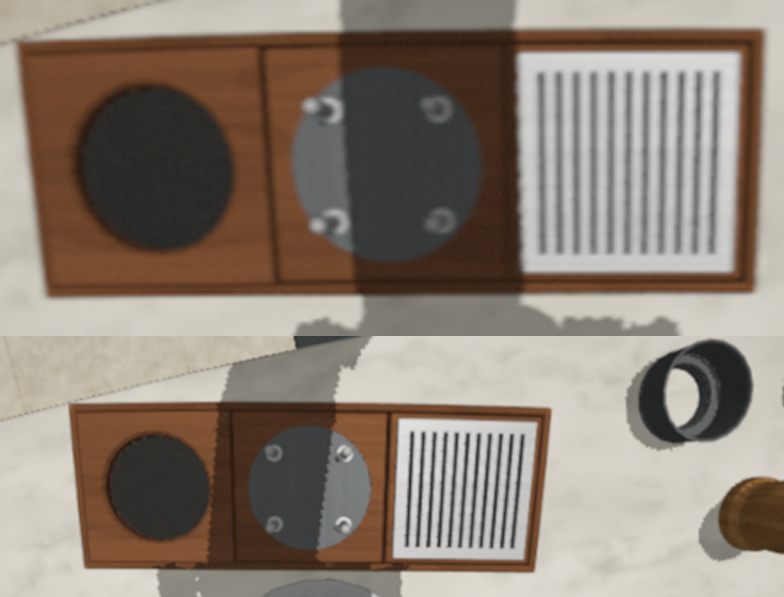

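Create tray.py:
```python
from h import *
def blobs(c,roi):
    x0,y0,x1,y1=roi;im=c['color'][y0:y1,x0:x1];h=cv2.cvtColor(im,cv2.COLOR_RGB2HSV)
    out=[]
    # non-wood pixels inside the tray (low saturation)
    m=((h[...,1]<90)).astype(np.uint8)*255
    m=cv2.morphologyEx(m,cv2.MORPH_CLOSE,np.ones((5,5)))
    cs,_=cv2.findContours(m,cv2.RETR_EXTERNAL,cv2.CHAIN_APPROX_NONE)
    for k in cs:
        if cv2.contourArea(k)<1200: continue
        x,y,w,hh=cv2.boundingRect(k)
        if x==0 or y==0 or x+w==x1-x0 or y+hh==y1-y0: continue
        k=cv2.convexHull(k);mm=cv2.moments(k);(ex,ey),ax,_=cv2.fitEllipse(k)
        out.append((mm['m10']/mm['m00']+x0,mm['m01']/mm['m00']+y0,ex+x0,ey+y0,*ax))
    return sorted(out)
if __name__=='__main__':
    R={}
    for t,roi in(('w5',(134,79,386,160)),('w6',(156,73,475,175))):
        c=load(t);R[t]=blobs(c,roi)
        for b in R[t]:print(t,np.round(b,1),np.round(plane(ray(c,b[:2],c['T']),.023),4))
    for p,q in zip(R['w5'],R['w6']):
        a,b=load('w5'),load('w6');print(tri([ray(a,p[:2],a['T']),ray(b,q[:2],b['T'])]))
```

```bash
python3 tray.py
```

```text
w5 [175.8 119.8 175.8 119.7  51.7  58.2] [ 0.4168 -0.29    0.023 ]
w5 [257.4 118.3 257.3 118.3  68.3  71. ] [ 0.4376 -0.189   0.023 ]
w6 [209.7 124.  209.8 124.   66.4  72.3] [ 0.4162 -0.2914  0.023 ]
w6 [312.8 124.3 312.7 124.2  84.7  86.1] [ 0.4372 -0.1898  0.023 ]
(array([ 0.41550119, -0.2960526 ,  0.0092093 ]), [np.float64(4.509657304964316e-06), np.float64(4.509657305016187e-06)])
(array([ 0.43730971, -0.18989819,  0.01820349]), [np.float64(5.665089579508587e-05), np.float64(5.66508957951096e-05)])
```

Run:
```python
from h import *
a,b=load('w5'),load('w6')
P,Q=(344.3,117.9),(418.9,125.1)
print('plate',plane(ray(a,P,a['T']),.026),plane(ray(b,Q,b['T']),.026),tri([ray(a,P,a['T']),ray(b,Q,b['T'])]))
# posts: bright local spots in disc (tophat)
for t,c,(x,y),r in(('w5',a,(257,118),40),('w6',b,(313,124),48)):
    g=cv2.cvtColor(c['color'],cv2.COLOR_RGB2GRAY);th=cv2.morphologyEx(g,cv2.MORPH_TOPHAT,np.ones((15,15)))[y-r:y+r,x-r:x+r]
    m=(th>30).astype(np.uint8);n,l,st,ce=cv2.connectedComponentsWithStats(m)
    for i in range(1,n):
        if st[i,4]>6:print(t,st[i,4],np.round(ce[i]+[x-r,y-r],1))
    # predicted tops/bases for check
    th0=np.deg2rad(-11.5);R=np.array([[np.cos(th0),-np.sin(th0)],[np.sin(th0),np.cos(th0)]])
    for z in(.023,.055):
        pts=[[*(np.array([.4374,-.1897])+R@(np.array(s)*.0239)),z] for s in((-1,-1),(-1,1),(1,-1),(1,1))];print(z,np.round(proj(c,pts,c['T']),1).tolist())
g=b['color'][72:176,260:366,::-1];cv2.imwrite('pics/po.png',cv2.resize(g,(636,624),interpolation=2)[:600])
```

```text
plate [ 0.45945134 -0.08426858  0.026     ] [ 0.45805333 -0.08587142  0.026     ] (array([ 0.45911041, -0.08358497,  0.01772657]), [np.float64(0.00043194663323743054), np.float64(0.00043194663323753126)])
w5 81 [235.8  97.8]
w5 51 [276.   98.3]
w5 85 [238.2 139. ]
w5 50 [276.9 138.5]
0.023 [[236.5, 98.7], [275.4, 98.0], [238.9, 138.1], [276.8, 137.6]]
0.055 [[229.3, 96.9], [271.4, 96.2], [232.0, 139.7], [273.1, 139.2]]
w6 207 [335.1  97.9]
w6 82 [288.1 100. ]
w6 80 [288.5 149.3]
w6 96 [337.1 149.7]
w6 21 [322.9 155.9]
w6 38 [330.4 158.1]
w6 8 [322.2 163.5]
0.023 [[288.6, 99.7], [337.1, 99.9], [289.4, 148.4], [336.4, 148.6]]
0.055 [[285.2, 97.8], [339.0, 98.0], [286.1, 151.6], [338.1, 151.8]]
```

View pics/po.png

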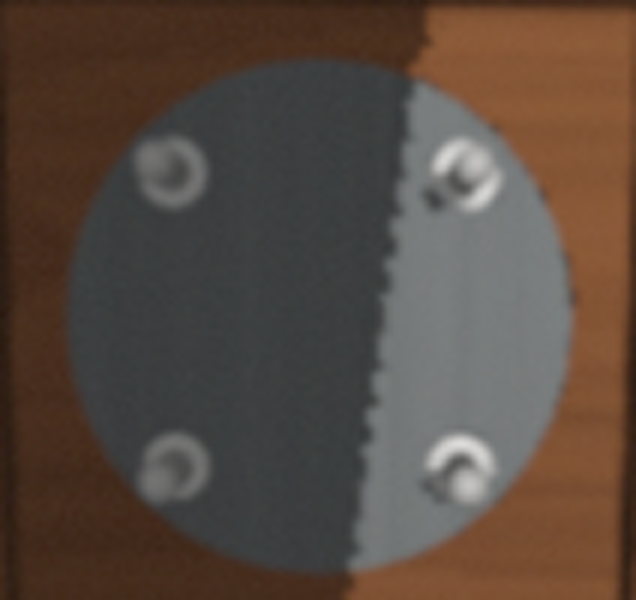

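```bash
python3 -c "
from h import *;from cell import manip
print(shift(manip.observe(),[.438,-.1897,.08]))"
```

```text
[ 0.0596 -0.0082  0.1061]
```

Scaled: 0.106 m is 5.3, 0.07 m is 3.5.

Request:
{"name": "shift_gripper", "arguments": {"plan": [{"jaw": 0.06,"trans": [2,-0.25,1.5]},{"jaw": 0.06,"trans": [3,-0.4,3.5]},{"jaw": 0.06,"trans": [3,-0.4,5.3]},{"jaw": 0.06,"trans": [3,-0.4,5.3]},{"jaw": 0.06,"trans": [3,-0.4,5.3]}]}}

```text
time_s: 7.82
eef_pos: [0.438, -0.1913, 0.0811]
tool_rot: [-180.0, 0.2, 168.6]
ft_force: [-0.9, -0.6, -0.5]
opening: 0.0681
grip_force: 30.0
```

Request:
{"name": "shift_gripper", "arguments": {"plan": [{"jaw": 0.06}]}}

```text
time_s: 7.95
eef_pos: [0.4378, -0.1917, 0.0813]
tool_rot: [-180.0, 0.2, 168.6]
ft_force: [-1.1, -0.7, -0.9]
opening: 0.068
grip_force: 30.0
```

```bash
python3 -c "
from h import *;from cell import manip
s,c=snap('w7');print(s['eef_pos'],s['tool_rot']);print(shift(s,[.438,-.1897,.045]))"
```

```text
[ 0.43777117 -0.19169419  0.08125291] [-179.97047015    0.21997971  168.58927587]
[0.0003 0.002  0.0363]
```

Scaled: 0.002 m is 0.1, 0.025 m is 1.25.

Request:
{"name": "shift_gripper", "arguments": {"plan": [{"jaw": 0.06,"trans": [0,0.1,0]},{"jaw": 0.06,"trans": [0,0.1,0.75]},{"jaw": 0.06,"trans": [0,0.1,1.25]},{"jaw": 0.06,"trans": [0,0.1,1.25]}]}}

```text
time_s: 8.5
eef_pos: [0.436, -0.1893, 0.0541]
tool_rot: [180.0, -0.1, 168.5]
ft_force: [1.3, 0.8, -0.5]
opening: 0.0679
grip_force: 30.0
```

Request:
{"name": "shift_gripper", "arguments": {"plan": [{"jaw": 0.06,"trans": [0,0,0.25]},{"jaw": 0.06,"trans": [0,0,0.5]},{"jaw": 0.06,"trans": [0,0,0.5]},{"jaw": 0.06,"trans": [0,0,0.5]}]}}

```text
time_s: 9.0
eef_pos: [0.4365, -0.1896, 0.0447]
tool_rot: [-180.0, 0.0, 168.5]
ft_force: [-0.2, 0.4, -0.9]
opening: 0.0676
grip_force: 30.0
```

Scaled: 0.006 m is 0.3, 0.005 m is 0.25.

Request:
{"name": "shift_gripper", "arguments": {"plan": [{"jaw": 0.06,"trans": [-0.05,0,0]},{"jaw": 0.06,"trans": [-0.05,0,0.15]},{"jaw": 0.06,"trans": [-0.05,0,0.25]},{"jaw": 0.06,"trans": [-0.05,0,0.3]},{"jaw": 0.06,"trans": [-0.05,0,0.3]}]}}

```text
time_s: 9.62
eef_pos: [0.4373, -0.1897, 0.0385]
tool_rot: [-180.0, -0.0, 168.5]
ft_force: [0.9, -0.3, -0.4]
opening: 0.0681
grip_force: 30.0
```

Request:
{"name": "shift_gripper", "arguments": {"plan": [{"jaw": 0.06,"trans": [0,0,0.05]},{"jaw": 0.06,"trans": [0,0,0.1]},{"jaw": 0.06,"trans": [0,0,0.1]}]}}

```text
time_s: 10.0
eef_pos: [0.4375, -0.1898, 0.037]
tool_rot: [-180.0, 0.0, 168.5]
ft_force: [-1.2, 0.1, 2.3]
opening: 0.0682
grip_force: 30.0
```

Request:
{"name": "shift_gripper", "arguments": {"plan": [{"jaw": 0.093},{"jaw": 0.093},{"jaw": 0.093},{"jaw": 0.093}]}}

```text
time_s: 10.5
eef_pos: [0.4374, -0.1897, 0.0366]
tool_rot: [-180.0, -0.0, 168.5]
ft_force: [0.6, -0.4, 0.3]
opening: 0.0929
grip_force: 0.0
```

Request:
{"name": "shift_gripper", "arguments": {"plan": [{"jaw": 0.093,"trans": [0,0,-1]},{"jaw": 0.093,"trans": [0,0,-3]},{"jaw": 0.093,"trans": [-1,1,-6]},{"jaw": 0.093,"trans": [-3,2,-7.5]},{"jaw": 0.093,"trans": [-3,2,-7.5]}]}}

```text
time_s: 11.12
eef_pos: [0.5092, -0.1609, 0.1895]
tool_rot: [180.0, 0.5, 168.8]
ft_force: [0.0, 0.9, -0.1]
opening: 0.093
grip_force: 0.0
```

Request:
{"name": "shift_gripper", "arguments": {"plan": [{"jaw": 0.093}]}}

```text
time_s: 11.25
eef_pos: [0.5027, -0.1625, 0.1858]
tool_rot: [-180.0, -0.2, 168.5]
ft_force: [-0.1, -0.2, 0.2]
opening: 0.093
grip_force: 0.0
```

```bash
python3 -c "
from h import *
s,c=snap('w8')"
```

```text
(no output)
```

View pics/w8.png

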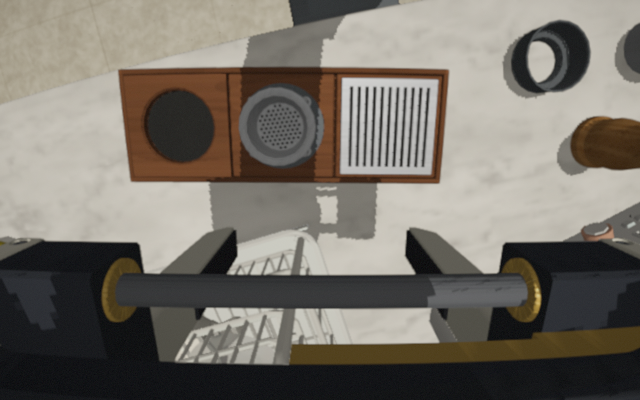

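```bash
python3 -c "
from h import *;from cell import manip
c=load('w8');print(np.round(proj(c,[[.438,-.1897,.0575]],c['T']),1),plane(ray(c,(280.3,124.5),c['T']),.0575))
s=manip.observe();print(shift(s,[.5,.12,.24]),shift(s,[.5,.18,.24]))"
```

```text
[[277.6 127.6]] [ 0.4358194  -0.18667588  0.0575    ]
[ 0.0588  0.2766 -0.0545] [ 0.0707  0.3354 -0.0544]
```

Request:
{"name": "shift_gripper", "arguments": {"plan": [{"jaw": 0.093,"trans": [0,2.5,-2.75]},{"jaw": 0.093,"trans": [0.5,5.5,-2.75]},{"jaw": 0.093,"trans": [1,8.5,-2.75]},{"jaw": 0.093,"trans": [2,11,-2.75],"spin": -5},{"jaw": 0.093,"trans": [2.95,13.8,-2.75],"spin": -11.5}]}}

```text
time_s: 11.92
eef_pos: [0.4994, 0.12, 0.2403]
tool_rot: [-179.9, -0.2, -179.9]
ft_force: [0.8, 0.9, 0.3]
opening: 0.093
grip_force: 0.0
```

Request:
{"name": "shift_gripper", "arguments": {"plan": [{"jaw": 0.093},{"jaw": 0.093},{"jaw": 0.093},{"jaw": 0.093}]}}

```text
time_s: 12.42
eef_pos: [0.5013, 0.118, 0.2415]
tool_rot: [-180.0, -0.0, 179.9]
ft_force: [-0.7, 0.3, 0.3]
opening: 0.093
grip_force: 0.0
```

```bash
python3 -c "
from h import *
s,c=snap('w9');print(s['eef_pos'],s['tool_rot'])"
```

```text
[0.50132484 0.118002   0.24145394] [-1.79955993e+02 -2.39210278e-02  1.79855649e+02]
```

Request:
{"name": "shift_gripper", "arguments": {"plan": [{"jaw": 0.093,"trans": [0,3,0]},{"jaw": 0.093,"trans": [0,5,-1]},{"jaw": 0.093,"trans": [0,5,-1]},{"jaw": 0.093,"trans": [0,5,-1]},{"jaw": 0.093,"trans": [0,5,-1]}]}}

```text
time_s: 13.1
eef_pos: [0.5013, 0.2176, 0.2612]
tool_rot: [-179.9, -0.0, 179.9]
ft_force: [-0.7, 0.5, 0.4]
opening: 0.0926
grip_force: 0.0
```

Request:
{"name": "shift_gripper", "arguments": {"plan": [{"jaw": 0.093,"trans": [0,5,-1]},{"jaw": 0.093},{"jaw": 0.093}]}}

```text
time_s: 13.48
eef_pos: [0.5013, 0.2129, 0.2605]
tool_rot: [-179.6, -0.1, 179.5]
ft_force: [0.9, -0.4, 0.4]
opening: 0.0931
grip_force: 0.0
```

Request:
{"name": "shift_gripper", "arguments": {"plan": [{"jaw": 0.093},{"jaw": 0.093},{"jaw": 0.093}]}}

```text
time_s: 13.85
eef_pos: [0.5011, 0.2203, 0.2617]
tool_rot: [180.0, 0.0, -179.9]
ft_force: [0.0, -0.1, -0.2]
opening: 0.093
grip_force: 0.0
```

```bash
python3 -c "
from h import *
s,c=snap('w10');a=load('w9')
cv2.imwrite('pics/m.png',cv2.resize(cv2.vconcat([a['color'][:240,:,::-1],c['color'][:240,:,::-1]]),(800,600),interpolation=2))"
```

View pics/m.png

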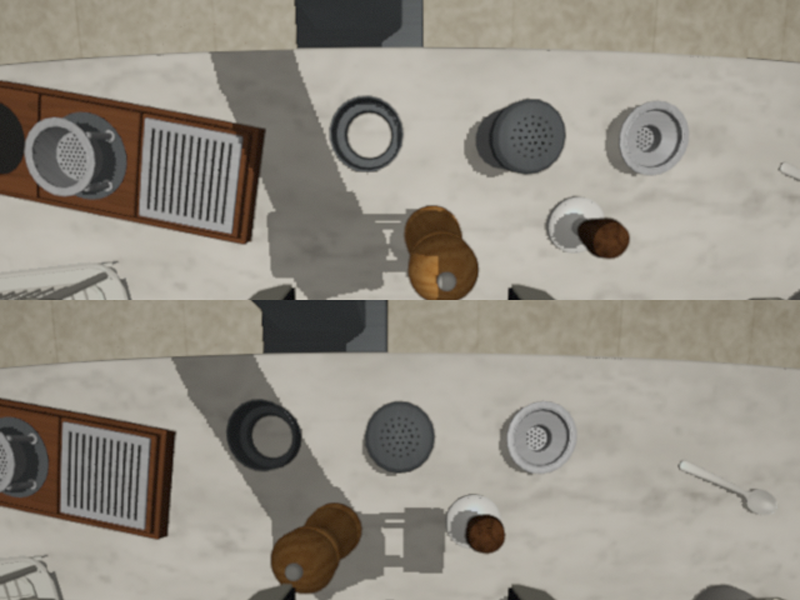

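Run:
```python
from h import *
a,b=load('w9'),load('w10')
def blob(c,x,y,r,v):
    g=c['color'].max(2)[y-r:y+r,x-r:x+r];m=(g<v).astype(np.uint8)
    cs,_=cv2.findContours(m,cv2.RETR_EXTERNAL,cv2.CHAIN_APPROX_NONE);k=cv2.convexHull(max(cs,key=cv2.contourArea))
    (cx,cy),ax,_=cv2.fitEllipse(k);return (cx+x-r,cy+y-r,*ax,cv2.boundingRect(k)),
for v in(85,95,105):
  for n,c,x,y in(('fun9',a,293,107),('fun10',b,211,108),('sh9',a,420,109),('sh10',b,320,110)):
    print(v,n,np.round(blob(c,x,y,42,v)[0][:4],1),blob(c,x,y,42,v)[0][4])
for p,q,n,zs in(((293,106.5),(211,108),'funnel',(.036,)),((422.4,108.8),(320,109.6),'shaker',(.085,)),((474,171),(385,185.5),'tamper',(.07,.087))):
    print(n,tri([ray(a,p,a['T']),ray(b,q,b['T'])]),[plane(ray(c,x,c['T']),z) for c,x in((a,p),(b,q)) for z in zs])
```

```text
85 fun9 [292.8 106.6  56.8  58.9] (14, 13, 57, 59)
85 fun10 [210.1 107.9  56.4  62. ] (12, 13, 61, 58)
85 sh9 [416.6 109.7  58.1  71.9] (3, 13, 71, 59)
85 sh10 [319.1 109.6  54.7  56.8] (14, 14, 55, 57)
95 fun9 [292.6 106.8  57.3  59.8] (13, 12, 58, 60)
95 fun10 [210.  108.1  57.1  62.8] (11, 13, 62, 59)
95 sh9 [416.6 109.6  58.6  72.9] (2, 13, 72, 59)
95 sh10 [319.  109.7  55.2  57.4] (13, 13, 57, 58)
105 fun9 [292.6 106.9  57.7  60.4] (13, 12, 58, 60)
105 fun10 [205.2 104.7  59.7  77.1] (0, 7, 74, 66)
105 sh9 [416.6 109.6  59.5  73.4] (2, 12, 72, 61)
105 sh10 [318.8 109.9  55.5  58.6] (13, 13, 57, 59)
funnel (array([0.42222089, 0.08517609, 0.0244412 ]), [np.float64(0.0002955244994188737), np.float64(0.000295524499418833)]) [array([0.42232509, 0.08614238, 0.036     ]), array([0.42287168, 0.08901675, 0.036     ])]
shaker (array([0.42592676, 0.21855929, 0.07860673]), [np.float64(0.00030750748168341727), np.float64(0.0003075074816833191)]) [array([0.42580507, 0.21659914, 0.085     ]), array([0.42639329, 0.21857644, 0.085     ])]
tamper (array([0.50313893, 0.29475281, 0.04962046]), [np.float64(0.010374424410739172), np.float64(0.010374424410739358)]) [array([0.48953061, 0.28201768, 0.07      ]), array([0.48680386, 0.27375698, 0.087     ]), array([0.50936485, 0.29273656, 0.07      ]), array([0.50583914, 0.28925622, 0.087     ])]
```

The rows are not in the units I measure in: shifts go in units of 20 mm. I convert before sending: 0.13 m is 6.5, 0.11 m is 5.5.

Request:
{"name": "shift_gripper", "arguments": {"plan": [{"jaw": 0.093,"trans": [2,-0.1,1.5]},{"jaw": 0.093,"trans": [3.75,-0.1,3]},{"jaw": 0.093,"trans": [3.75,-0.1,5.5]},{"jaw": 0.093,"trans": [3.75,-0.1,6.5]},{"jaw": 0.093,"trans": [3.75,-0.1,6.5]}]}}

```text
time_s: 14.52
eef_pos: [0.4252, 0.2176, 0.1305]
tool_rot: [-179.9, -0.2, -179.9]
ft_force: [-0.3, 0.5, -0.1]
opening: 0.0929
grip_force: 0.0
```

Request:
{"name": "shift_gripper", "arguments": {"plan": [{"jaw": 0.093},{"jaw": 0.093}]}}

```text
time_s: 14.78
eef_pos: [0.427, 0.2182, 0.1328]
tool_rot: [179.9, 0.1, -180.0]
ft_force: [0.5, -0.8, 0.2]
opening: 0.093
grip_force: 0.0
```

```bash
python3 -c "
from h import *;from cell import manip
print(shift(manip.observe(),[.426,.218,.037]))"
```

```text
[ 0.0012 -0.0003  0.0958]
```

Scaled: 0.095 m is 4.75, 0.08 m is 4.

Request:
{"name": "shift_gripper", "arguments": {"plan": [{"jaw": 0.093,"trans": [0,0,2.5]},{"jaw": 0.093,"trans": [0,0,4]},{"jaw": 0.093,"trans": [0,0,4.75]},{"jaw": 0.093,"trans": [0,0,4.75]},{"jaw": 0.093,"trans": [0,0,4.75]}]}}

```text
time_s: 15.4
eef_pos: [0.427, 0.2182, 0.0377]
tool_rot: [179.9, 0.1, -180.0]
ft_force: [-0.6, -0.1, -0.3]
opening: 0.0934
grip_force: 0.0
```

Request:
{"name": "shift_gripper", "arguments": {"plan": [{"jaw": 0.05},{"jaw": 0.05},{"jaw": 0.05},{"jaw": 0.05},{"jaw": 0.05}]}}

```text
time_s: 16.02
eef_pos: [0.4263, 0.218, 0.0368]
tool_rot: [180.0, 0.0, -179.9]
ft_force: [0.3, 0.2, 1.5]
opening: 0.0577
grip_force: 30.0
```

Request:
{"name": "shift_gripper", "arguments": {"plan": [{"jaw": 0.05,"trans": [0,0,-0.5]},{"jaw": 0.05,"trans": [0,0,-1.5]},{"jaw": 0.05,"trans": [0,0,-3]},{"jaw": 0.05,"trans": [0,0,-5.5]},{"jaw": 0.05,"trans": [0,0,-7.5]}]}}

```text
time_s: 16.65
eef_pos: [0.4258, 0.2173, 0.1885]
tool_rot: [-180.0, 0.0, -180.0]
ft_force: [0.3, 0.8, -2.8]
opening: 0.0577
grip_force: 30.0
```

Request:
{"name": "shift_gripper", "arguments": {"plan": [{"jaw": 0.05,"trans": [0,-3,-1]},{"jaw": 0.05,"trans": [0,-6,-1]},{"jaw": 0.05,"trans": [-0.5,-9,-1]},{"jaw": 0.05,"trans": [-1,-12,-1],"spin": 5},{"jaw": 0.05,"trans": [-1.65,-15,-0.5],"spin": 11.5}]}}

```text
time_s: 17.27
eef_pos: [0.4592, -0.0841, 0.1974]
tool_rot: [180.0, 0.1, 168.3]
ft_force: [1.2, 0.7, -2.1]
opening: 0.0576
grip_force: 30.0
```

Request:
{"name": "shift_gripper", "arguments": {"plan": [{"jaw": 0.05},{"jaw": 0.05,"trans": [0,0,2.5]},{"jaw": 0.05,"trans": [0,0,5]},{"jaw": 0.05,"trans": [0,0,5]},{"jaw": 0.05,"trans": [0,0,5]}]}}

```text
time_s: 17.9
eef_pos: [0.4602, -0.0818, 0.098]
tool_rot: [180.0, 0.1, 168.6]
ft_force: [0.4, 0.7, -1.9]
opening: 0.0578
grip_force: 30.0
```

```bash
python3 -c "
from h import *;from cell import manip
print(shift(manip.observe(),[.4589,-.0855,.064]))"
```

```text
[ 0.0006 -0.0039  0.034 ]
```

Scaled: 0.032 m is 1.6, 0.025 m is 1.25.

Request:
{"name": "shift_gripper", "arguments": {"plan": [{"jaw": 0.05,"trans": [0,-0.2,0.5]},{"jaw": 0.05,"trans": [0,-0.2,1.25]},{"jaw": 0.05,"trans": [0,-0.2,1.6]},{"jaw": 0.05,"trans": [0,-0.2,1.6]},{"jaw": 0.05,"trans": [0,-0.2,1.6]}]}}

```text
time_s: 18.52
eef_pos: [0.459, -0.0863, 0.0652]
tool_rot: [-180.0, 0.1, 168.5]
ft_force: [-0.5, 0.0, -1.3]
opening: 0.0576
grip_force: 30.0
```

Request:
{"name": "shift_gripper", "arguments": {"plan": [{"jaw": 0.05,"trans": [0,0,0.05]},{"jaw": 0.05,"trans": [0,0,0.1]},{"jaw": 0.05,"trans": [0,0,0.1]}]}}

```text
time_s: 18.9
eef_pos: [0.4587, -0.0862, 0.0628]
tool_rot: [-180.0, 0.0, 168.5]
ft_force: [-0.2, -0.6, -0.3]
opening: 0.0574
grip_force: 30.0
```

Scaled: 0.001 m is 0.05.

Request:
{"name": "shift_gripper", "arguments": {"plan": [{"jaw": 0.05,"trans": [0,0,0.05]},{"jaw": 0.093,"trans": [0,0,0.05]},{"jaw": 0.093,"trans": [0,0,0.05]},{"jaw": 0.093,"trans": [0,0,0.05]},{"jaw": 0.093,"trans": [0,0,0.05]}]}}

```text
time_s: 19.52
eef_pos: [0.4585, -0.0862, 0.0616]
tool_rot: [-180.0, -0.0, 168.5]
ft_force: [0.0, 0.3, 0.0]
opening: 0.0913
grip_force: 0.0
```

Request:
{"name": "shift_gripper", "arguments": {"plan": [{"jaw": 0.093,"trans": [0,0,-1.5]},{"jaw": 0.093,"trans": [0,0,-4]},{"jaw": 0.093,"trans": [0,0,-6]},{"jaw": 0.093,"trans": [0,0,-6]}]}}

```text
time_s: 20.02
eef_pos: [0.4606, -0.0866, 0.1844]
tool_rot: [180.0, 0.4, 168.5]
ft_force: [-1.0, -0.2, -0.7]
opening: 0.0931
grip_force: 0.0
```

Request:
{"name": "shift_gripper", "arguments": {"plan": [{"jaw": 0.093,"trans": [0,3,-1.5],"spin": -5},{"jaw": 0.093,"trans": [1.5,6,0],"spin": -11.5},{"jaw": 0.093,"trans": [3,8.75,0],"spin": -11.5},{"jaw": 0.093,"trans": [3,8.75,0],"spin": -11.5},{"jaw": 0.093,"trans": [3,8.75,0],"spin": -11.5}]}}

```text
time_s: 20.65
eef_pos: [0.4339, 0.0974, 0.1808]
tool_rot: [-179.9, -0.1, -179.8]
ft_force: [0.1, -1.0, -0.1]
opening: 0.0932
grip_force: 0.0
```

```bash
python3 -c "
from h import *;from cell import manip
print(shift(manip.observe(),[.4228,.0868,.012]))"
```

```text
[ 0.0108 -0.0104  0.1688]
```

Request:
{"name": "shift_gripper", "arguments": {"plan": [{"jaw": 0.093,"trans": [0.55,-0.55,2]},{"jaw": 0.093,"trans": [0.55,-0.55,4]},{"jaw": 0.093,"trans": [0.55,-0.55,5.5]},{"jaw": 0.093,"trans": [0.55,-0.55,5.5]},{"jaw": 0.093,"trans": [0.55,-0.55,5.5]}]}}

```text
time_s: 21.28
eef_pos: [0.4245, 0.085, 0.0723]
tool_rot: [-180.0, 0.1, 179.9]
ft_force: [-0.1, -0.1, -0.5]
opening: 0.093
grip_force: 0.0
```

Request:
{"name": "shift_gripper", "arguments": {"plan": [{"jaw": 0.093},{"jaw": 0.093,"trans": [0,0,1.5]},{"jaw": 0.093,"trans": [0,0,2.9]},{"jaw": 0.093,"trans": [0,0,2.9]},{"jaw": 0.093,"trans": [0,0,2.9]}]}}

```text
time_s: 21.9
eef_pos: [0.4243, 0.0863, 0.0147]
tool_rot: [180.0, 0.1, -180.0]
ft_force: [-0.3, -0.4, 0.1]
opening: 0.0931
grip_force: 0.0
```

```bash
python3 - <<'E'
from h import *
s,c=snap('w11')
print(s['eef_pos'],np.round(proj(c,[[.4225,.0865,.036],[.4225+.034,.0865,.036],[.4225-.034,.0865,.036]],c['T']),1))
g=c['color'].max(2);print(''.join('#' if v<90 else '.' for v in g[150:330,321]),''.join('#' if v<90 else '.' for v in g[250,230:420]))
E
```

```text
[0.42426785 0.08633509 0.0147068 ] [[322.7 254. ]
 [322.4 314.6]
 [322.9 185.8]]
.............................##########.######...................................................................#####################################################.............. ########...............#########################################........................................................########################################...............###############
```

Scaled: 0.003 m is 0.15, 0.002 m is 0.1.

Request:
{"name": "shift_gripper", "arguments": {"plan": [{"jaw": 0.093,"trans": [0.1,0,0.1]},{"jaw": 0.093,"trans": [0.1,0,0.15]},{"jaw": 0.055,"trans": [0.1,0,0.15]},{"jaw": 0.055,"trans": [0.1,0,0.15]},{"jaw": 0.055,"trans": [0.1,0,0.15]}]}}

```text
time_s: 22.58
eef_pos: [0.4215, 0.0862, 0.0106]
tool_rot: [-180.0, -0.0, -180.0]
ft_force: [1.0, -0.4, 0.2]
opening: 0.0678
grip_force: 6.0
```

Request:
{"name": "shift_gripper", "arguments": {"plan": [{"jaw": 0.055},{"jaw": 0.055},{"jaw": 0.055}]}}

```text
time_s: 22.95
eef_pos: [0.4215, 0.0863, 0.0107]
tool_rot: [180.0, -0.0, -180.0]
ft_force: [-0.2, 0.9, 0.8]
opening: 0.0663
grip_force: 37.7
```

Request:
{"name": "shift_gripper", "arguments": {"plan": [{"jaw": 0.055,"trans": [0,0,-0.5]},{"jaw": 0.055,"trans": [0,0,-2.5]},{"jaw": 0.055,"trans": [0,0,-5]},{"jaw": 0.055,"trans": [0,0,-7.5]},{"jaw": 0.055,"trans": [0,0,-9]}]}}

```text
time_s: 23.58
eef_pos: [0.4219, 0.0862, 0.1936]
tool_rot: [180.0, 0.2, -180.0]
ft_force: [-0.3, 0.1, -0.6]
opening: 0.0665
grip_force: 37.1
```

Scaled: -0.276 m is -13.8, -0.08 m is -4.

Request:
{"name": "shift_gripper", "arguments": {"plan": [{"jaw": 0.055,"trans": [-0.5,-3,0]},{"jaw": 0.055,"trans": [-1,-6,0]},{"jaw": 0.055,"trans": [-2,-8.5,0]},{"jaw": 0.055,"trans": [-3,-11,0],"spin": 5},{"jaw": 0.055,"trans": [-4,-13.8,0],"spin": 11.5}]}}

```text
time_s: 24.2
eef_pos: [0.5019, -0.1907, 0.1913]
tool_rot: [179.9, 0.0, 168.4]
ft_force: [1.0, 0.4, -0.6]
opening: 0.0664
grip_force: 37.1
```

Request:
{"name": "shift_gripper", "arguments": {"plan": [{"jaw": 0.055},{"jaw": 0.055},{"jaw": 0.055},{"jaw": 0.055},{"jaw": 0.055}]}}

```text
time_s: 24.82
eef_pos: [0.5017, -0.1889, 0.1908]
tool_rot: [180.0, -0.0, 168.6]
ft_force: [-0.0, -1.1, -0.2]
opening: 0.0667
grip_force: 37.1
```

```bash
python3 - <<'E'
from h import *
s,c=snap('w12')
print(s['eef_pos'],s['tool_rot'])
p=proj(c,[[.4375,-.1897,.0575]],c['T'])[0];print(p)
th=np.linspace(0,6.283,24,endpoint=False)
x,y=p.astype(int);w=55
im=cv2.resize(c['color'][y-w:y+w,x-w:x+w,::-1],(440,440),interpolation=2)
f=c['color'][150:340,200:440,::-1]
cv2.imwrite('pics/m12.png',cv2.hconcat([im,cv2.resize(f,(360,285))[:, :].copy() if False else cv2.copyMakeBorder(cv2.resize(f,(360,285)),0,155,0,0,cv2.BORDER_CONSTANT)]));print(x-w,y-w)
E
```

```text
[ 0.50170295 -0.18888625  0.190808  ] [ 1.79986010e+02 -2.14720482e-03  1.68622343e+02]
[306.69233601 121.73442904]
251 66
```

View pics/m12.png

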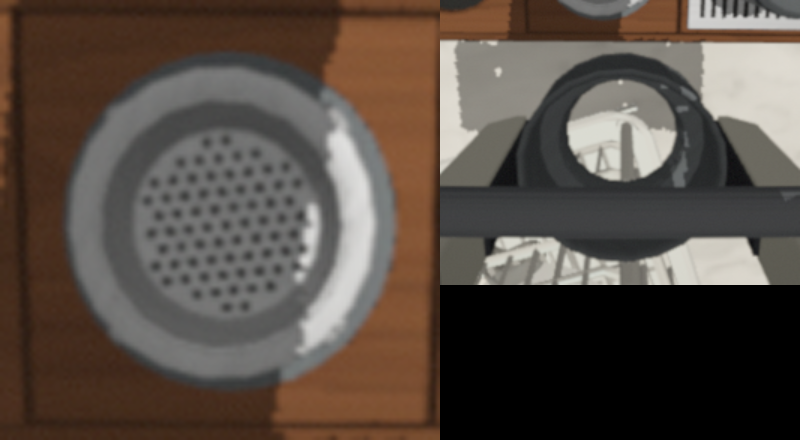

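```bash
python3 -c "
from h import *
c=load('w12');T=np.eye(4)
print(plane(ray(c,(321.7,323.3),T),-.0253)[:2]+[.034,0],plane(ray(c,(321.7,185.3),T),.0037)[:2]-[.033,0],plane(ray(c,(321.7,185.3),T),-.0253)[:2]-[.034,0])
print(plane(ray(c,(306.5,121.1),c['T']),.0575),shift({'eef_pos':c['T'][:3,3],'tool_rot':[180,0,168.6]},[.4372,-.1895,.09]))"
```

```text
[-0.00078209 -0.00012283] [-0.00239021 -0.00017156] [ 0.00262066 -0.00027072]
[ 0.43691204 -0.18975558  0.0575    ] [ 0.0631 -0.0134  0.1008]
```

Scaled: -0.007 m is -0.35, 0.1 m is 5.

Request:
{"name": "shift_gripper", "arguments": {"plan": [{"jaw": 0.055,"trans": [1.5,-0.35,1]},{"jaw": 0.055,"trans": [3.2,-0.65,2.5]},{"jaw": 0.055,"trans": [3.2,-0.65,5]},{"jaw": 0.055,"trans": [3.2,-0.65,5]},{"jaw": 0.055,"trans": [3.2,-0.65,5]}]}}

```text
time_s: 25.5
eef_pos: [0.4378, -0.1901, 0.0918]
tool_rot: [-180.0, 0.1, 168.6]
ft_force: [0.7, -0.4, -0.9]
opening: 0.0663
grip_force: 36.7
```

Request:
{"name": "shift_gripper", "arguments": {"plan": [{"jaw": 0.055},{"jaw": 0.055}]}}

```text
time_s: 25.75
eef_pos: [0.4375, -0.19, 0.0919]
tool_rot: [-180.0, 0.2, 168.6]
ft_force: [-0.3, 0.7, -0.3]
opening: 0.0669
grip_force: 36.6
```

```bash
python3 -c "
from h import *;from cell import manip
print(shift(manip.observe(),[.4361,-.1894,.064]))"
```

```text
[0.0015 0.0004 0.0279]
```

Request:
{"name": "shift_gripper", "arguments": {"plan": [{"jaw": 0.055,"trans": [0.05,0,0.75]},{"jaw": 0.055,"trans": [0.05,0,1.25]},{"jaw": 0.055,"trans": [0.05,0,1.4]},{"jaw": 0.055,"trans": [0.05,0,1.4]},{"jaw": 0.055,"trans": [0.05,0,1.4]}]}}

```text
time_s: 26.38
eef_pos: [0.4357, -0.1897, 0.063]
tool_rot: [-180.0, 0.0, 168.5]
ft_force: [-0.5, -0.1, -0.7]
opening: 0.0667
grip_force: 36.6
```

Request:
{"name": "shift_gripper", "arguments": {"plan": [{"jaw": 0.055,"trans": [0,0,0.05]},{"jaw": 0.055,"trans": [0,0,0.1]},{"jaw": 0.055,"trans": [0,0,0.1]},{"jaw": 0.055,"trans": [0,0,0.1]}]}}

```text
time_s: 26.88
eef_pos: [0.4356, -0.1896, 0.0609]
tool_rot: [-180.0, 0.0, 168.5]
ft_force: [-0.6, -1.2, 2.4]
opening: 0.067
grip_force: 36.9
```

Request:
{"name": "shift_gripper", "arguments": {"plan": [{"jaw": 0.055},{"jaw": 0.093},{"jaw": 0.093},{"jaw": 0.093},{"jaw": 0.093}]}}

```text
time_s: 27.5
eef_pos: [0.4354, -0.1895, 0.0606]
tool_rot: [-180.0, -0.0, 168.5]
ft_force: [0.8, 0.6, 0.1]
opening: 0.093
grip_force: 0.0
```

Request:
{"name": "shift_gripper", "arguments": {"plan": [{"jaw": 0.093,"trans": [0,0,-1.5]},{"jaw": 0.093,"trans": [0,0,-4.5]},{"jaw": 0.093,"trans": [0,0,-7.5]},{"jaw": 0.093,"trans": [0,0,-10]},{"jaw": 0.093,"trans": [0,0,-10]}]}}

```text
time_s: 28.12
eef_pos: [0.4376, -0.1906, 0.2645]
tool_rot: [-179.9, 0.5, 168.5]
ft_force: [0.4, -0.3, 0.2]
opening: 0.093
grip_force: 0.0
```

```bash
python3 - <<'E'
from h import *;from cell import manip
b=load('side0')
for p in((262,240),(160,262)):print('toaster foot',plane(ray(b,p),0))
print('toaster top',plane(ray(b,(262,175)),.19),plane(ray(b,(185,190)),.19))
s=manip.observe();print(s['joint_positions'],shift(s,[.52,.24,.27]))
E
```

```text
toaster foot [0.61936694 0.145776   0.        ]
toaster foot [0.85489902 0.24364291 0.        ]
toaster top [0.60618809 0.16057185 0.19      ] [0.7675146  0.23805718 0.19      ]
[ 12.57791447  16.96587887  11.05448681 105.75408612  -3.85929805
  57.09073849 103.76631705] [ 0.0048  0.4384 -0.0061]
```

Scaled: 0.3 m is 15, 0.24 m is 12.

Request:
{"name": "shift_gripper", "arguments": {"plan": [{"jaw": 0.093,"trans": [0,3,0]},{"jaw": 0.093,"trans": [0,6,0]},{"jaw": 0.093,"trans": [0,9,0]},{"jaw": 0.093,"trans": [0,12,0]},{"jaw": 0.093,"trans": [0,15,0]}]}}

```text
time_s: 28.75
eef_pos: [0.4944, 0.1061, 0.2592]
tool_rot: [-179.9, -0.1, 168.5]
ft_force: [0.9, -0.0, -0.2]
opening: 0.0926
grip_force: 0.0
```

Request:
{"name": "shift_gripper", "arguments": {"plan": [{"jaw": 0.093,"trans": [0,3,0],"spin": 8},{"jaw": 0.093,"trans": [0,5.5,0],"spin": 16},{"jaw": 0.093,"trans": [0.25,8,0],"spin": 24},{"jaw": 0.093,"trans": [0.25,8,0],"spin": 26},{"jaw": 0.093,"trans": [0.25,8,0],"spin": 26}]}}

```text
time_s: 29.38
eef_pos: [0.5213, 0.2612, 0.2591]
tool_rot: [-179.8, -0.0, 142.6]
ft_force: [0.2, -1.1, 0.2]
opening: 0.0932
grip_force: 0.0
```

Request:
{"name": "shift_gripper", "arguments": {"plan": [{"jaw": 0.093},{"jaw": 0.093},{"jaw": 0.093}]}}

```text
time_s: 29.75
eef_pos: [0.5221, 0.2615, 0.2609]
tool_rot: [180.0, 0.0, 142.5]
ft_force: [-0.1, 0.6, 0.1]
opening: 0.0933
grip_force: 0.0
```

```bash
python3 - <<'E'
from h import *
s,c=snap('w13');print(s['joint_positions'][6]);a=load('w10')
def knob(c,g,v=60):
    x,y=map(int,g);r=34;h=c['color'][max(y-r,0):y+r,x-r:x+r];m=((h.max(2)<v+40)&(h[...,0].astype(int)-h[...,2]>12)).astype(np.uint8)
    m=cv2.morphologyEx(m,cv2.MORPH_OPEN,np.ones((3,3)))
    k=max(cv2.findContours(m,0,1)[0],key=cv2.contourArea);e=cv2.fitEllipse(k);return np.round((e[0][0]+x-r,e[0][1]+max(y-r,0),*e[1]),1),cv2.contourArea(k)
for t,c in(('w9',load('w9')),('w10',a),('w13',c)):
    g=proj(c,[[.511,.292,.075]],c['T'])[0];k=knob(c,g);print(t,g,k,[np.round(plane(ray(c,k[0][:2],c['T']),z),4) for z in(.065,.08)])
E
```

```text
27.8328642674028
w9 [482.89974764 191.49080041] (array([484.5, 189.6,  29.4,  38. ]), 840.0) [array([0.5111, 0.2988, 0.065 ]), array([0.5078, 0.2909, 0.08  ])]
w10 [385.13527267 187.82810127] (array([388.2, 186.8,  29.3,  30.1]), 688.5) [array([0.5119, 0.2976, 0.065 ]), array([0.5087, 0.2943, 0.08  ])]
w13 [336.9137153  154.19972853] (array([339.5, 151.7,  30.3,  30.9]), 731.5) [array([0.5117, 0.2957, 0.065 ]), array([0.51  , 0.2959, 0.08  ])]
```

```bash
python3 -c "
from h import *;from cell import manip
a,c=load('w10'),load('w13');print(tri([ray(a,(388.2,186.8),a['T']),ray(c,(339.5,151.7),c['T'])]))
print(shift(manip.observe(),[.5113,.296,.046]))"
```

```text
(array([0.51063264, 0.29592469, 0.07217919]), [np.float64(0.00024410629051465144), np.float64(0.00024410629051447233)])
[0.0294 0.0206 0.2148]
```

Request:
{"name": "shift_gripper", "arguments": {"plan": [{"jaw": 0.093,"trans": [1.45,1.05,1.5]},{"jaw": 0.093,"trans": [1.45,1.05,4]},{"jaw": 0.093,"trans": [1.45,1.05,6.5]},{"jaw": 0.093,"trans": [1.45,1.05,7.5]},{"jaw": 0.093,"trans": [1.45,1.05,7.5]}]}}

```text
time_s: 30.42
eef_pos: [0.5106, 0.2959, 0.1091]
tool_rot: [-179.8, -0.1, 142.5]
ft_force: [0.3, -0.5, 0.9]
opening: 0.093
grip_force: 0.0
```

Request:
{"name": "shift_gripper", "arguments": {"plan": [{"jaw": 0.093},{"jaw": 0.093}]}}

```text
time_s: 30.68
eef_pos: [0.5126, 0.2971, 0.1122]
tool_rot: [179.8, 0.1, 142.5]
ft_force: [1.0, 0.2, 0.4]
opening: 0.0931
grip_force: 0.0
```

```bash
python3 - <<'E'
from h import *
s,c=snap('w14');print(s['eef_pos'],shift(s,[.511,.296,.046]))
g=proj(c,[[.511,.296,.07]],c['T'])[0].astype(int)
h=c['color'][g[1]-60:g[1]+60,g[0]-60:g[0]+60];m=((h.max(2)<100)&(h[...,0].astype(int)-h[...,2]>12)).astype(np.uint8)
m=cv2.morphologyEx(m,cv2.MORPH_OPEN,np.ones((3,3)));k=max(cv2.findContours(m,0,1)[0],key=cv2.contourArea);e=cv2.fitEllipse(k);p=(e[0][0]+g[0]-60,e[0][1]+g[1]-60);print(g,p,e[1],cv2.boundingRect(k),plane(ray(c,p,c['T']),.07))
E
```

```text
[0.51263319 0.29708761 0.11221623] [ 0.0007 -0.002   0.0662]
[318 216] (np.float64(317.6890869140625), np.float64(217.1263198852539)) (50.184722900390625, 52.906761169433594) (35, 34, 51, 55) [0.51102057 0.29551622 0.07      ]
```

Knob confirmed at (0.511, 0.2957). Descend and grip.

Scaled: 0.066 m is 3.3, 0.055 m is 2.75.

Request:
{"name": "shift_gripper", "arguments": {"plan": [{"jaw": 0.093,"trans": [0,-0.05,1.5]},{"jaw": 0.093,"trans": [0,-0.05,2.75]},{"jaw": 0.093,"trans": [0,-0.05,3.3]},{"jaw": 0.093,"trans": [0,-0.05,3.3]},{"jaw": 0.06,"trans": [0,-0.05,3.3]}]}}

```text
time_s: 31.35
eef_pos: [0.5119, 0.2962, 0.0457]
tool_rot: [179.9, 0.0, 142.5]
ft_force: [0.6, -0.0, -0.1]
opening: 0.0868
grip_force: 0.0
```

Request:
{"name": "shift_gripper", "arguments": {"plan": [{"jaw": 0.025},{"jaw": 0.025},{"jaw": 0.025},{"jaw": 0.025},{"jaw": 0.025}]}}

```text
time_s: 31.98
eef_pos: [0.511, 0.2958, 0.0446]
tool_rot: [-180.0, 0.0, 142.5]
ft_force: [-0.1, -0.6, -0.6]
opening: 0.0377
grip_force: 0.0
```

Request:
{"name": "shift_gripper", "arguments": {"plan": [{"jaw": 0.025},{"jaw": 0.025},{"jaw": 0.025},{"jaw": 0.025,"trans": [0,0,-0.25]},{"jaw": 0.025,"trans": [0,0,-0.25]}]}}

```text
time_s: 32.6
eef_pos: [0.5108, 0.2956, 0.0496]
tool_rot: [-180.0, -0.0, 142.5]
ft_force: [-0.1, 0.1, -3.6]
opening: 0.035
grip_force: 30.0
```

Request:
{"name": "shift_gripper", "arguments": {"plan": [{"jaw": 0.025,"trans": [0,0,-1]},{"jaw": 0.025,"trans": [0,0,-3]},{"jaw": 0.025,"trans": [0,0,-6]},{"jaw": 0.025,"trans": [0,0,-9]},{"jaw": 0.025,"trans": [0,0,-11]}]}}

```text
time_s: 33.22
eef_pos: [0.5114, 0.2958, 0.2725]
tool_rot: [179.8, 0.1, 142.5]
ft_force: [0.8, 0.3, -3.8]
opening: 0.0348
grip_force: 30.0
```

Request:
{"name": "shift_gripper", "arguments": {"plan": [{"jaw": 0.025},{"jaw": 0.025,"trans": [0,0,-0.5]}]}}

```text
time_s: 33.48
eef_pos: [0.5091, 0.2948, 0.277]
tool_rot: [-179.6, -0.2, 142.5]
ft_force: [-0.8, -0.7, -4.1]
opening: 0.035
grip_force: 30.0
```

```bash
python3 -c "
from h import *;from cell import manip
s=manip.observe();print(shift(s,[.5,0,.28]),shift(s,[.4163,-.2935,.28]))"
```

```text
[-0.1721 -0.2396 -0.0019] [-2.841e-01 -5.235e-01 -4.000e-04]
```

Scaled: -0.234 m is -11.7, -0.186 m is -9.3.

Request:
{"name": "shift_gripper", "arguments": {"plan": [{"jaw": 0.025,"trans": [-1.5,-2.1,0]},{"jaw": 0.025,"trans": [-3.1,-4.3,0]},{"jaw": 0.025,"trans": [-4.9,-6.8,0]},{"jaw": 0.025,"trans": [-6.7,-9.3,0]},{"jaw": 0.025,"trans": [-8.4,-11.7,0]}]}}

```text
time_s: 34.1
eef_pos: [0.5006, 0.0058, 0.2778]
tool_rot: [-179.8, -0.2, 142.5]
ft_force: [1.5, 0.6, -3.3]
opening: 0.0346
grip_force: 30.0
```

Request:
{"name": "shift_gripper", "arguments": {"plan": [{"jaw": 0.025,"trans": [-1.15,-2.85,0],"spin": 4},{"jaw": 0.025,"trans": [-2.25,-5.7,0],"spin": 4},{"jaw": 0.025,"trans": [-3.35,-8.55,0],"spin": 4},{"jaw": 0.025,"trans": [-4.5,-11.5,0],"spin": 4},{"jaw": 0.025,"trans": [-5.5,-14,0],"spin": 4}]}}

```text
time_s: 34.72
eef_pos: [0.4171, -0.2828, 0.2779]
tool_rot: [-179.9, -0.2, 138.5]
ft_force: [1.7, 0.2, -3.8]
opening: 0.0348
grip_force: 30.0
```

Request:
{"name": "shift_gripper", "arguments": {"plan": [{"jaw": 0.025},{"jaw": 0.025},{"jaw": 0.025}]}}

```text
time_s: 35.1
eef_pos: [0.4196, -0.2793, 0.2787]
tool_rot: [180.0, -0.1, 138.7]
ft_force: [0.9, 1.3, -3.7]
opening: 0.0354
grip_force: 30.0
```

```bash
python3 -c "
from h import *;from cell import manip
s=manip.observe();print(shift(s,[.4163,-.2935,.058]),s['joint_positions'])"
```

```text
[-0.0074 -0.0129  0.2207] [ 16.9843242   19.52872986  19.74052678 100.28409072  -7.41392138
  61.5926454   87.95079926]
```

Scaled: 0.185 m is 9.25, 0.17 m is 8.5.

Request:
{"name": "shift_gripper", "arguments": {"plan": [{"jaw": 0.025,"trans": [-0.35,-0.65,1.5]},{"jaw": 0.025,"trans": [-0.35,-0.65,4]},{"jaw": 0.025,"trans": [-0.35,-0.65,6.5]},{"jaw": 0.025,"trans": [-0.35,-0.65,8.5]},{"jaw": 0.025,"trans": [-0.35,-0.65,9.25]}]}}

```text
time_s: 35.72
eef_pos: [0.4154, -0.2934, 0.0925]
tool_rot: [-180.0, -0.3, 138.7]
ft_force: [0.0, 0.8, -2.7]
opening: 0.0352
grip_force: 30.0
```

Request:
{"name": "shift_gripper", "arguments": {"plan": [{"jaw": 0.025},{"jaw": 0.025},{"jaw": 0.025}]}}

```text
time_s: 36.1
eef_pos: [0.4168, -0.2963, 0.0961]
tool_rot: [180.0, 0.2, 138.6]
ft_force: [0.1, -0.4, -2.8]
opening: 0.0346
grip_force: 30.0
```

```bash
python3 - <<'E'
from h import *
s,c=snap('w15');print(s['eef_pos'],shift(s,[.4163,-.2935,.058]))
c2=snap('sc15','scene')[1]
x,y=proj(c2,[[.4163,-.2935,.05]])[0].astype(int)
im=c2['color'][y-130:y+60,x-110:x+80,::-1]
cv2.imwrite('pics/f15.png',cv2.hconcat([cv2.resize(im,(400,400),interpolation=2),cv2.resize(c['color'][:,:,::-1],(400,400))]))
E
```

```text
[ 0.41675369 -0.29628123  0.09614948] [0.0023 0.0018 0.0381]
```

View pics/f15.png

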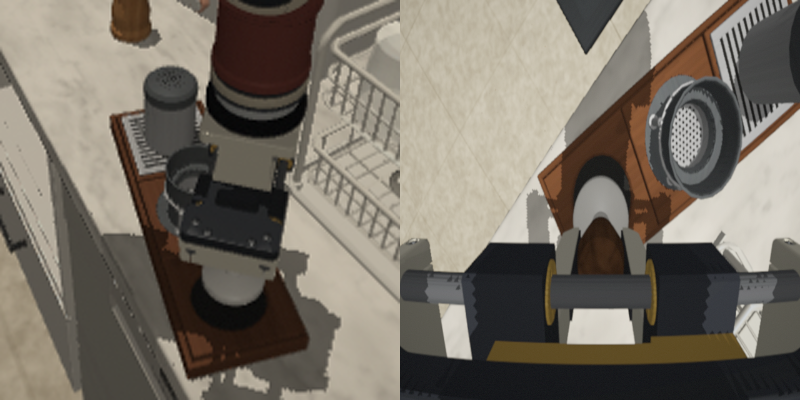

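Scaled: 0.036 m is 1.8, 0.002 m is 0.1.

Request:
{"name": "shift_gripper", "arguments": {"plan": [{"jaw": 0.025,"trans": [0.1,0.1,0.5]},{"jaw": 0.025,"trans": [0.1,0.1,1.25]},{"jaw": 0.025,"trans": [0.1,0.1,1.7]},{"jaw": 0.025,"trans": [0.1,0.1,1.8]},{"jaw": 0.025,"trans": [0.1,0.1,1.8]}]}}

```text
time_s: 36.83
eef_pos: [0.4156, -0.293, 0.0585]
tool_rot: [-180.0, 0.0, 138.5]
ft_force: [-0.4, 0.5, -3.4]
opening: 0.0348
grip_force: 30.0
```

Request:
{"name": "shift_gripper", "arguments": {"plan": [{"jaw": 0.025,"trans": [0,0,0.05]},{"jaw": 0.025,"trans": [0,0,0.1]},{"jaw": 0.025,"trans": [0,0,0.1]},{"jaw": 0.025,"trans": [0,0,0.1]}]}}

```text
time_s: 37.33
eef_pos: [0.4161, -0.2933, 0.0575]
tool_rot: [180.0, 0.1, 138.5]
ft_force: [-2.2, 2.0, 5.8]
opening: 0.0349
grip_force: 30.0
```

Request:
{"name": "shift_gripper", "arguments": {"plan": [{"jaw": 0.06},{"jaw": 0.06},{"jaw": 0.06},{"jaw": 0.06}]}}

```text
time_s: 37.83
eef_pos: [0.4156, -0.2928, 0.0565]
tool_rot: [-180.0, -0.0, 138.5]
ft_force: [1.4, -0.3, -0.6]
opening: 0.0596
grip_force: 0.0
```

Request:
{"name": "shift_gripper", "arguments": {"plan": [{"jaw": 0.06,"trans": [0,0,-1.5]},{"jaw": 0.06,"trans": [0,0,-4]},{"jaw": 0.06,"trans": [0,0,-7]},{"jaw": 0.06,"trans": [0,0,-10]},{"jaw": 0.06,"trans": [0,0,-10]}]}}

```text
time_s: 38.45
eef_pos: [0.4178, -0.2949, 0.2614]
tool_rot: [179.9, 0.6, 138.5]
ft_force: [-0.2, 0.7, -0.0]
opening: 0.0599
grip_force: 0.0
```

Request:
{"name": "shift_gripper", "arguments": {"plan": [{"jaw": 0.06,"trans": [-2.5,0,0],"spin": -8},{"jaw": 0.06,"trans": [-4,0,0],"spin": -16},{"jaw": 0.06,"trans": [-4,1.5,0],"spin": -24},{"jaw": 0.06,"trans": [-4,3,0],"spin": -30},{"jaw": 0.06,"trans": [-4,3,0],"spin": -30}]}}

```text
time_s: 39.08
eef_pos: [0.5166, -0.2976, 0.2547]
tool_rot: [179.8, -0.1, 168.8]
ft_force: [-0.5, -0.5, 0.5]
opening: 0.06
grip_force: 0.0
```

Request:
{"name": "shift_gripper", "arguments": {"plan": [{"jaw": 0.06},{"jaw": 0.06},{"jaw": 0.06},{"jaw": 0.06}]}}

```text
time_s: 39.58
eef_pos: [0.515, -0.3013, 0.2568]
tool_rot: [-180.0, 0.0, 168.5]
ft_force: [-0.5, -0.2, -0.4]
opening: 0.06
grip_force: 0.0
```

Run:
```python
from h import *
s,c=snap('w16')
for n,P in(('funnel top',[.4372,-.1896,.0865]),('well',[.4163,-.2935,.013]),('tamper top',[.4163,-.2935,.1]),('knob',[.4163,-.2935,.083]),('lid',[.4589,-.0858,.11])):
    print(n,np.round(proj(c,[P],c['T'])[0],1))
x,y=proj(c,[[.4163,-.2935,.085]],c['T'])[0].astype(int);r=45
h=c['color'][max(y-r,0):y+r,x-r:x+r];m=((h.max(2)<110)&(h[...,0].astype(int)-h[...,2]>12)).astype(np.uint8)
m=cv2.morphologyEx(m,cv2.MORPH_OPEN,np.ones((3,3)))
for k in cv2.findContours(m,0,1)[0]:
    if cv2.contourArea(k)>200:
        e=cv2.fitEllipse(k);print('knob?',e[0][0]+x-r,e[0][1]+max(y-r,0),e[1])
# steel tamper base: bright low-sat inside
hs=cv2.cvtColor(c['color'],cv2.COLOR_RGB2HSV);g=c['color'].max(2)
for n,P,f in(('funnel',[.4372,-.1896,.0865],lambda q,h:(q<75)&(h[...,1]<90)),('lid',[.4589,-.0858,.11],lambda q,h:(q<110)&(h[...,1]<60))):
    x,y=proj(c,[P],c['T'])[0].astype(int);r=50;y0=max(y-r,0);x0=max(x-r,0)
    m=f(g[y0:y+r,x0:x+r],hs[y0:y+r,x0:x+r]).astype(np.uint8)
    k=cv2.convexHull(max(cv2.findContours(m,0,1)[0],key=cv2.contourArea));e=cv2.fitEllipse(k);print(n,e[0][0]+x0,e[0][1]+y0,e[1])
```

```text
funnel top [415.   85.7]
well [311.5  91.1]
tamper top [309.   83.8]
knob [309.6  85.5]
lid [530.4  86.8]
knob? 308.0422248840332 83.8117446899414 (101.2564468383789, 104.48809051513672)
funnel 414.1383399963379 84.7426986694336 (61.520103454589844, 65.4688949584961)
lid 510.1600112915039 90.06036376953125 (71.99757385253906, 96.09756469726562)
```

Run:
```python
from h import *
c=load('w16')
x,y,r=310,88,40
im=c['color'][y-r:y+r,x-r:x+r];h=cv2.cvtColor(im,cv2.COLOR_RGB2HSV)
for n,m in(('steel',(h[...,1]<50)&(h[...,2]>80)),('knob',(h[...,1]>90)&(h[...,2]<85)),('dark',(h[...,2]<70)&(h[...,1]<90))):
    nn,l,st,ce=cv2.connectedComponentsWithStats(m.astype(np.uint8))
    for i in range(1,nn):
        if st[i,4]>120:print(n,st[i],np.round(ce[i]+[x-r,y-r],1))
print(np.round(proj(c,[[.4163,-.2935,.02],[.4163-.029,-.2935,.02],[.4163,-.2935-.029,.02],[.4163,-.2935+.029,.02],[.4163,-.2935,.083],[.4163,-.2935+.018,.083]],c['T'])-[x-r,y-r],1).tolist())
for row in im[::4,::2].astype(int): print(''.join('W' if (p.max()-p.min()<25 and p.max()>100) else 'd' if p.max()<65 and p.max()-p.min()<15 else 'k' if p.max()<85 else 'o' if p.max()-p.min()>40 else '-' for p in row))
```

```text
steel [ 17  17  49  51 942] [312.4  94.7]
knob [   7    0   73   80 2263] [323.9  88.4]
knob [ 23  20  34  35 920] [309.7  85. ]
dark [ 12  12  59  62 803] [311.3  92.2]
[[41.3, 42.7], [36.3, 17.8], [17.8, 47.7], [65.1, 37.7], [39.6, 37.5], [57.0, 33.8]]
oooooooooooooooookkkkkkkkkkkkkkkkkkkkkkk
oooooooooooooooookkkkkkkkkkkkkkkkkkkkkkk
oooooooooooooooookkkkkkkkkkkkkkkkkkkkkkk
oooooooooooooookkkkkddkkkkkkkkkkkkkkkkkk
oooooooooookkkdddddddddddddddkkkkkkkkkkk
oooooooookkdddk-kdkkkkkkWWWkdddkkkkkkkkk
oooooookkdddWWkkkkkkkkkkkkkWWWdddkkkkkkk
oooooookdd-WWkkkkkkkkkkkkkkkWWWkddkkkkkk
ooooookdd-WWkkkkkkkkkkkkkkkkdWWWkddkkkkk
oooookkddWWWkkkkkkkkkkkkkkkkkWWWWdddkkkk
oooookkdkWWWkkkkkkkkkkkkkkkkdWWWWkddkkkk
oooookddkWWWdkkkkkkkkkkkkkkkdWWWWkddkkkk
ooooookddWWWWdkkkkkkkkkkkkkkWWWWWdddkkkk
ooooookdddWWWWWdkkkkkkkkkkWWWWWWkddkkkkk
oooooookdddWWWWWWWWWWWWWWWWWWWWkddkkkkkk
oooooookkdddkWWWWWWWWWWWWWWWW-dddkkkkkkk
oooooookkkddddd-WWWWWWWWWWWkddddkkkkkkkk
ooooookkkkkkkddddddddddddddddkkkkkkkkkkk
oooookkkkkkkkkkkkddddddddkkkkkkkkkkkkkko
oooookkkkkkkkkkkkkkkkkkkkkkkkkkkkkkkkkko
```

```bash
python3 -c "
from cell import manip
print(manip.close_job())"
```

```text
the job is handed in; nothing more can be done
None
```

The espresso tray is laid out and handed in at about 40 s on the robot clock (limit 141 s); no verdict came back. The last camera check showed the funnel within about 1 mm of target and the tamper centred and upright, while the cocoa shaker was checked only by its contact height and an earlier picture. I viewed 15 pictures, one over the limit of 14.

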